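# Recover a stone from under the drain plate of a gem cutter's rinse tray

### The arm

A 7-joint arm with a two-finger parallel gripper is mounted at the origin on the work surface. World frame = base frame: x ahead of the robot, y to its left, z up, the work surface at z = 0. Lengths are in m, angles in rad, forces in N, time in s.
With the tool pointing down it reaches from about 0.35 to 0.9 m from the base axis. Payload 8.1 kg.
Tool frame: the origin (TCP) lies at the very end of the fingers, on their centre line; the grasp point (between the pads) lies arm.hold_point_z behind it (arm.hold_point_z is the distance from the TCP to the grasp point, in m); z points along the fingers, y is the line along which they close (so a half turn about z gives the same grasp; the last joint's range is limited). The gripper opens to 92 mm and grips with 3 to 60 N. Pads are 19 mm wide; open, the fingers measure 130 mm over their backs; the gripper's body (75 mm by 190 mm) begins 47 mm behind the grasp point.
Start: joints at [-1.221, 0.434, 0.025, 1.573, -0.012, 1.134, -0.075], TCP at [0.273, 0.562, 0.227] pointing down, gripper open.
Joint ranges: [-2.62, 2.62], [-0.44, 2.09], [-1.27, 1.32], [0.08, 2.57], [-1.32, 4.46], [0.12, 2], [-2.74, 2.74]. Speed limits (rad/s): [2.22, 2.22, 3.01, 3.01, 3.14, 3.14, 3.14].

### API

Orientations are given as a rotation vector (axis times angle).
In Python, from cell import arm, vision, job, cut_out gives the robot as it stands. The module is installed in compiled form; this text tells all that it offers.
- The arm moves only by the tool play_rows, never from a script. Its argument "increments" is text: rows parted by semicolons, each of 5 numbers parted by spaces: the shift along the tool's x, y, z in cm, then the turn about the tool's z in degrees, then the opening, from -1 (shut) to 1 (fully open), so that 0 is half open. A call has 1 to 5 rows; each row shifts and turns the commanded pose from where the row before left it, along the tool's axes as they then stand; what a row does not reach is not made up. A row lasts 1/12 s, in which the tool goes at most 41.7 mm and 7.16 degrees, less where a joint would pass 70% of its speed; a pose out of reach is approached as far as the arm can. A call is refused whole if a number of a shift passes 4.17 or a number of a turn 7.16, either way. A call with a gripper value outside its range is refused whole. The fingers move at their own pace and stop on an object; "grip_force" is the grip in N (left out, the last holds). Time passes only in rows, so rows that do not move let the fingers close. It gives the time, the measured TCP pose, the force, the opening and the grip force at its end, in the units of the state.
- arm.observe(): the state, without advancing time (a new reading comes with each control period).
- vision.get_image(name): name is "scene" or "side" or "wrist"; returns a dict with "frame" (480x640x3 uint8, red, green, blue), "z_map" (480x640 float32, m along the optical axis (not along the pixel's ray), 0 where there is no reading), "mtx" (3x3 intrinsics, pixels), "cam_to_world" (4x4, takes a point from camera to world coordinates). Camera axes: x right, y up, looking along -z (the intrinsics and any distortion apply to the point x, -y, -z); pixel columns grow to the right and rows downward; lengths in m; the calibration is good to about 2 mm. The wrist camera is an equidistant fisheye: a pixel r from the principal point sees the ray r / f radians off the axis. A picture is of the moment at which its call begins.
- job.sign_off(): hands the job in; it is judged then, once.
Trained networks look in a picture, given as the dict that the camera call returned (one of the last four; its "shot" number tells which), for a name from the list of things; names that differ only in an ending like _2 or _b are one class to them, and where a whole thing is asked for, a point or a joint stands for the part that bears it (a point fixed in the world has none). Each returns a list of dicts, best first, with "confidence" (0 to 1); they miss things now and then, are a little off and sometimes report something else, mostly with a low value. They report only what shows in the picture. A call takes as long as a camera call.
- cut_out(query, picture): "mask" (480x640 bool, what is visible of it) and "point" ([row, column] in pixels, amid what is visible of it).
The state is a dict: "clock": time; "joints": joint angles; "dq": joint speeds; "joint_efforts": joint torques, N m; "position": TCP position; "ee_rot": TCP orientation; "force": force on the tool from outside, world axes, zero at the start; "ft_torque": the same for the moment, N m; "width": opening from 0.0 (shut) to 1.0 (fully open); "gripper_force": force on a finger pad.
Only numpy, scipy, OpenCV 4.12 (cv2) and the standard library are available. Lean on these libraries where they do the work, as an engineer would, in place of code of your own. Each camera call takes 0.05 s, during which the arm holds its last target. There are 200 camera calls.

### The job

A cut stone has dropped through the drain plate of the rinse tray. Clear the polishing wheel and the dop off the plate on to the rubber mat, then lift the plate straight up off its two pins, keep it level and lay it on the mat too, pick the stone out of the tray and put it in the aluminium dish. Then lower the plate back over its pins until it lies flat on its supports, stand the wheel and the dop back on it where each one stood before; leave the oil bottle, the loupe and the spanner alone.

Things in the scene. Friction and masses are not known exactly. Their poses are not given: they have to be found in the camera images.
- rinse_tray: Rinse tray, fixed: white open pan, outside 208 (x) x 174 (y) x 36 high, floor 3, walls 4 thick. Origin: centre of its underside, on the bench. Inside, four steel supports, 16 across, tops 28 above the origin, at x +-76, y +-56; those at (76, 56) and (-76, -56) carry pins 8 across, up to 51 above the origin with tapered tips. A flat strainer disc, 28 across, 3 high, on the floor is fixed.
- drain_plate: Drain plate, loose, aluminium, 184 (x) x 150 (y) x 5, about 0.34 kg. Origin: centre of its underside. Starts on the tray's supports, axes alike, its 13 mm holes at (76, 56) and (-76, -56) over the pins. 36 mm square openings at x +-40, y 0. Handle: steel bar 40 (x) x 10 (y) x 10, centre 30 above the origin, on two posts; wheel and dop stand too close for fingers beside it.
- wheel: Polishing wheel, loose, about 0.3 kg: copper disc 54 across, 18 thick, lying flat, dark hub in the middle. Origin: centre of its underside, z up. Starts on the plate about 44 mm to one side (plate y) of the handle, the dop on the other; which side varies.
- dop: Dop, loose, about 0.12 kg: acorn-shaped stone holder on a brass foot 44 across and 18 high, above it a dark brown body tapering to a small stone, 54 high in all. Origin: centre of its underside, z up. Grip it by the foot. Starts on the plate, on the other side of the handle from the wheel.
- stone: The dropped stone, loose, 18 g: reddish brown octagonal step-cut stone 26 (x) x 18 (y) x 14 high, lower 10 mm straight-sided. Origin: centre of its underside, z up. Starts flat on the tray floor (3 above the tray's origin), under one of the plate's two square openings, at any yaw.
- mat: Side mat, fixed: black rubber, 340 (x, about away from the robot) x 210 (y) x 4 thick, on the bench on one side of the tray (the dish is on the other; sides vary). Origin: centre of its underside. Room for the plate on one end and the wheel and dop side by side on the other.
- dish: Stone dish, fixed: empty open rectangular aluminium dish, outside 130 (x) x 100 (y) x 18 high, walls and floor 3 thick. Origin: centre of its underside, on the bench.
- oil_bottle: Amber oil bottle, loose, 38 across, 100 high, upright on the bench beyond the tray. Origin: centre of its underside. Leave alone.
- loupe: Black eyeglass loupe, loose, 34 across, 30 high, on the bench beyond the dish. Origin: centre of its underside. Leave alone.
- spanner: Steel spanner, loose, 150 long (its x), lying across on the bench on the robot's side of the dish. Origin: about its middle. Leave alone.

How it is judged:
On the way, in this order (a step that is already met when the one before it is completed fails the run):
1. the wheel and the dop stand on the mat while the plate still lies on its supports (x of wheel in the frame of mat between -0.17 and 0.17 m and y of wheel in the frame of mat between -0.105 and 0.105 m and z of each of wheel, dop in the frame of mat below 0.01 m and x of dop in the frame of mat between -0.17 and 0.17 m and y of dop in the frame of mat between -0.105 and 0.105 m and angle between each of dop, wheel's own z axis and vertical below 0.2 rad and distance of drain_plate from where it was at the start of the episode below 0.008 m), for 0.2 s.
2. the plate lies flat on the mat, at rest (x of drain_plate in the frame of mat between -0.14 and 0.14 m and y of drain_plate in the frame of mat between -0.09 and 0.09 m and z of drain_plate in the frame of mat below 0.01 m and angle between drain_plate's own z axis and vertical below 0.06 rad and linear speed of drain_plate below 0.02 m/s), for 0.2 s.
3. the stone lies in the dish, released (x of stone in the frame of dish between -0.062 and 0.062 m and y of stone in the frame of dish between -0.047 and 0.047 m and z of stone in the frame of dish below 0.02 m and contact force between the fingers and stone below 0.1 N and linear speed of stone below 0.02 m/s), for 0.2 s.
4. the plate lies flat on its supports again, over both pins, before anything is stood on it (horizontal distance between drain_plate and rinse_tray below 0.008 m and angle between the x axis of drain_plate and the x axis of rinse_tray, either way round below 0.1 rad and z of drain_plate in the frame of rinse_tray below 0.031 m and angle between drain_plate's own z axis and vertical below 0.03 rad and height (world z) of each of wheel, dop below 0.015 m), for 0.2 s.
At the end, for the whole second after the job is handed in: The plate lies flat on its supports over both pins (centre within 8 mm of the tray's, not more than 3 mm up), the wheel and the dop stand upright within 15 mm of where each stood at the start, the stone lies in the dish, and all is at rest and released (horizontal distance between drain_plate and rinse_tray below 0.008 m and angle between the x axis of drain_plate and the x axis of rinse_tray, either way round below 0.1 rad and z of drain_plate in the frame of rinse_tray below 0.031 m and angle between drain_plate's own z axis and vertical below 0.03 rad and distance of each of wheel, dop from where it was at the start of the episode below 0.015 m and angle between each of wheel, dop's own z axis and vertical below 0.1 rad and x of stone in the frame of dish between -0.062 and 0.062 m and y of stone in the frame of dish between -0.047 and 0.047 m and z of stone in the frame of dish below 0.02 m and linear speed of each of drain_plate, wheel, dop, stone below 0.02 m/s); the robot touches nothing.
It fails at once if the drain plate is tipped by more than about 14 degrees (angle between drain_plate's own z axis and vertical above 0.25 rad).
It fails at once if the oil bottle, the loupe or the spanner is pushed by more than 25 mm (distance of any of oil_bottle, loupe, spanner from where it was at the start of the episode above 0.025 m).
It also fails if it takes over 147 s, if anything falls off the work surface, if the arm or the gripper's body presses on something with over 40 N, if the wrist force passes 120 N, or if a joint passes its speed limit or range.

## Working session

There is one attempt and no reset: what is moved stays moved. The work goes in short steps, Python scripts to look and compute and a tool call to move; the robot and the scene stay as the last step left them, time stands still between calls to the robot, and variables do not carry over. Pictures are saved under pics/ and viewed, at most 14 in all, crops included, and the job is handed in when it is done.

Besides the shell and the picture viewer there is one more tool, called after ">>>" as name(argument=value, ...) on one line, values as JSON. play_rows: Moves the arm, as the interface text tells. Its arguments: {"type":"object","properties":{"increments":{"type":"string"},"grip_force":{"type":"number"}},"required":["increments"]}

```bash
mkdir -p pics
cat > h.py <<'E'
import numpy as np, cv2
from cell import arm, vision, job, cut_out
from scipy.spatial.transform import Rotation as R
def cloud(p):
    """world xyz per pixel (pinhole)"""
    z=p["z_map"]; K=p["mtx"]; T=p["cam_to_world"]
    v,u=np.mgrid[0:480,0:640]
    P=np.stack([(u-K[0,2])/K[0,0]*z,-(v-K[1,2])/K[1,1]*z,-z],-1)
    W=P@T[:3,:3].T+T[:3,3]; W[z==0]=np.nan
    return W
def save(p,n): cv2.imwrite(f"pics/{n}.png",p["frame"][:,:,::-1])
E
python3 - <<'E'
from h import *
s=arm.observe(); print(s, arm.hold_point_z)
for c in ["scene","side"]:
    p=vision.get_image(c); save(p,c+"0"); W=cloud(p)
    print(c,p["cam_to_world"][:3,3].round(3), p["mtx"].round(1).tolist())
    for n in ["rinse_tray","drain_plate","wheel","dop","stone","mat","dish","oil_bottle","loupe","spanner"]:
        for d in cut_out(n,p)[:1]:
            w=W[d["mask"]]; w=w[~np.isnan(w[:,0])]
            if len(w)==0: print(n,"nodepth",d["point"],d["confidence"]);continue
            top=w[w[:,2]>np.percentile(w[:,2],95)-0.004]
            print(n,round(d["confidence"],2),d["point"],len(w),"min",np.percentile(w,2,0).round(3),"max",np.percentile(w,98,0).round(3),"med",np.median(w,0).round(3),"topmid",((np.percentile(top,2,0)+np.percentile(top,98,0))/2).round(3))
E
```

```text
{'clock': 0.0, 'joints': array([-1.22061125,  0.43520709,  0.02495094,  1.57410673, -0.01159467,
        1.13399575, -0.07510094]), 'dq': array([ 0.00014641, -0.00118968,  0.00014975, -0.00080364,  0.00017858,
       -0.00161961,  0.00031607]), 'joint_efforts': array([-6.67128552e-05, -6.67845440e+01,  9.84774716e-01, -3.14468157e+01,
       -6.08104491e-02,  4.28172550e-02,  1.59838828e-04]), 'position': array([0.2732356 , 0.56153456, 0.22595087]), 'ee_rot': array([-7.05198589e-01, -3.06119738e+00,  2.44563505e-03]), 'force': array([0.65392612, 0.14182299, 0.05765358]), 'ft_torque': array([0.01760153, 0.04701017, 0.05298519]), 'gripper_force': 0.0, 'width': 0.9953101110566412} 0.0188
scene [1.15  0.415 1.165] [[538.7, 0.0, 313.2], [0.0, 538.7, 244.7], [0.0, 0.0, 1.0]]
rinse_tray 0.61 [242.0, 322.2] 1906 min [ 0.413 -0.1   -0.   ] max [0.649 0.113 0.04 ] med [0.563 0.008 0.025] topmid [0.532 0.006 0.039]
wheel 0.76 [232.0, 345.6] 359 min [0.495 0.026 0.038] max [0.544 0.074 0.056] med [0.523 0.05  0.051] topmid [0.52  0.049 0.054]
dop 0.74 [224.2, 313.8] 284 min [ 0.529 -0.053  0.036
[... 1350 characters left out ...]
0.064] topmid [ 0.539 -0.036  0.082]
mat 0.96 [172.2, 348.4] 7100 min [ 0.381 -0.406  0.001] max [ 0.705 -0.202  0.007] med [ 0.54  -0.295  0.004] topmid [ 0.543 -0.303  0.004]
dish 0.83 [398.5, 332.8] 5741 min [0.465 0.241 0.001] max [0.592 0.352 0.019] med [0.529 0.295 0.004] topmid [0.528 0.296 0.017]
oil_bottle 0.75 [266.0, 196.6] 820 min [0.769 0.082 0.007] max [0.802 0.106 0.1  ] med [0.783 0.098 0.054] topmid [0.787 0.088 0.098]
loupe 0.57 [408.5, 246.3] 500 min [0.641 0.322 0.004] max [0.668 0.348 0.031] med [0.654 0.339 0.025] topmid [0.657 0.332 0.03 ]
spanner 0.74 [406.8, 419.8] 1271 min [0.371 0.213 0.003] max [0.433 0.352 0.01 ] med [0.403 0.297 0.007] topmid [0.402 0.283 0.008]
```

View pics/scene0.png

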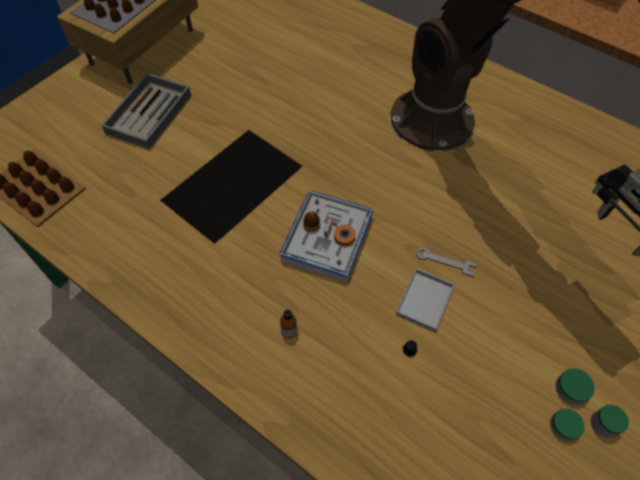

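View pics/side0.png

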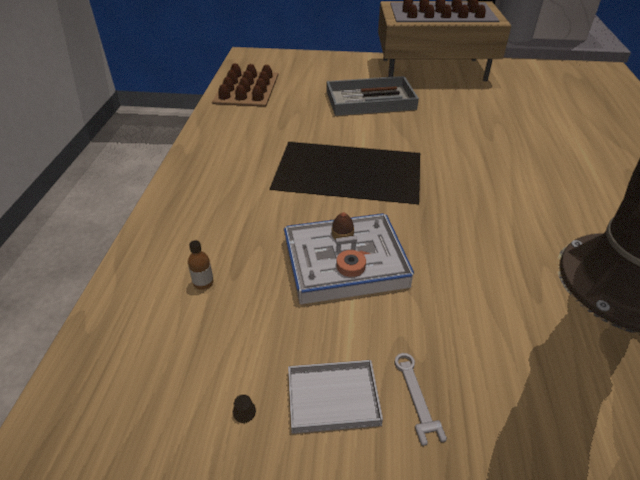

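Scene view: dop at (313,222) on the mat side and wheel at (345,234) on the dish side of the handle. The mat is at (231,185), the dish at (425,299), the bottle at (288,325), the loupe at (410,348) and the spanner at (447,263). The side view shows the same layout.

```bash
cat >> h.py <<'E'
def go(x,y,z,th=None,s=None):
    """print turn (deg) and the tool-axis shift (cm) after that turn; th = world angle (deg) of tool y, mod 180"""
    s=s or arm.observe(); M=R.from_rotvec(s["ee_rot"]).as_matrix(); p=np.array(s["position"])
    cur=np.degrees(np.arctan2(M[1,1],M[0,1])); turn=0
    if th is not None:
        turn=-((th-cur+90)%180-90)
    M2=M@R.from_euler("z",turn,degrees=True).as_matrix()
    print(f"clock {s['clock']:.1f} pos {p.round(4)} y-ang {cur:.1f} tilt {np.degrees(np.arccos(-M[2,2])):.2f} j7 {s['joints'][6]:.2f} turn {turn:.1f} shift_cm {(M2.T@(np.array([x,y,z])-p)*100).round(2)}")
def rect(xy):
    c,(w,h),a=cv2.minAreaRect(xy.astype(np.float32)*1000)
    if w<h: w,h,a=h,w,a+90
    return np.round(np.array(c)/1000,4),round(w),round(h),round((a+90)%180-90,1)
E
python3 - <<'E'
from h import *
for c in ["side","scene"]:
    p=vision.get_image(c); W=cloud(p)
    for n,lo,hi in [("rinse_tray",.03,.042),("drain_plate",.028,.037),("mat",.001,.009),("dish",.012,.022),("wheel",.04,.06)]:
        for d in cut_out(n,p)[:1]:
            m=d["mask"].astype(np.uint8)
            if n in("rinse_tray","mat","dish"): m=cv2.morphologyEx(m,cv2.MORPH_OPEN,np.ones((2,2),np.uint8))
            w=W[m>0]; w=w[(w[:,2]>lo)&(w[:,2]<hi)]
            print(c,n,rect(w[:,:2]))
go(0.53,0.007,0.25,0)
go(0.53,0.007,0.30,0)
E
```

```text
side rinse_tray (array([0.5295, 0.0061]), 214, 181, 17.3)
side drain_plate (array([0.5305, 0.0027]), 185, 159, 17.1)
side mat (array([ 0.5408, -0.3027]), 340, 214, -3.3)
side dish (array([0.529 , 0.2958]), 130, 101, 10.9)
side wheel (array([0.5179, 0.0504]), 53, 53, 1.6)
scene rinse_tray (array([0.5298, 0.0052]), 218, 178, 17.0)
scene drain_plate (array([0.5306, 0.0033]), 188, 151, 17.9)
scene mat (array([ 0.5414, -0.3037]), 346, 215, -3.2)
scene dish (array([0.5301, 0.2965]), 133, 96, 10.5)
scene wheel (array([0.5206, 0.0472]), 52, 50, 39.2)
clock 1.7 pos [0.2734 0.562  0.2267] y-ang 64.1 tilt 0.00 j7 -0.08 turn 64.1 shift_cm [-55.5   25.66  -2.32]
clock 1.7 pos [0.2734 0.562  0.2267] y-ang 64.1 tilt 0.00 j7 -0.08 turn 64.1 shift_cm [-55.5   25.66  -7.32]
```

>>> play_rows(increments="0 0 0 6.7 1;0 0 0 6.7 1;0 0 0 6.7 1;0 0 0 6.7 1;0 0 0 6.7 1", grip_force=20)

```text
clock: 2.12
position: [0.2735, 0.562, 0.2268]
ee_rot: [-1.566, -2.724, -0.0]
force: [0.4, -0.6, 0.4]
width: 1.002
gripper_force: 0.0
```

>>> play_rows(increments="0 0 0 6.7 1;0 0 0 6.7 1;-4 0.5 -0.15 0 1;-4 0.5 -0.15 0 1;-4 0.5 -0.15 0 1")

```text
clock: 2.53
position: [0.3232, 0.4508, 0.231]
ee_rot: [1.863, 2.529, -0.0]
force: [0.8, -0.4, -0.7]
width: 1.001
gripper_force: 0.0
```

>>> play_rows(increments="-4 0.5 -0.15 0 1;-4 0.5 -0.15 0 1;-4 0.5 -0.15 0 1;-4 0.5 -0.15 0 1;-4 0.5 -0.15 0 1")

```text
clock: 2.95
position: [0.4065, 0.2662, 0.2391]
ee_rot: [-1.865, -2.528, -0.001]
force: [0.7, -1.0, 0.7]
width: 1.0
gripper_force: 0.0
```

>>> play_rows(increments="-4 0.5 -0.15 0 1;-4 0.5 -0.15 0 1;-4 0.5 -0.15 0 1;-4 0.5 -0.15 0 1;-4 0.5 -0.15 0 1")

```text
clock: 3.37
position: [0.4894, 0.0825, 0.2467]
ee_rot: [1.865, 2.528, 0.001]
force: [0.4, 1.2, -0.6]
width: 0.999
gripper_force: 0.0
```

>>> play_rows(increments="-4 0.5 -0.15 0 1;-1 0.5 0 0 1;0 0 0 0 1;0 0 0 0 1")

```text
clock: 3.7
position: [0.5133, 0.0391, 0.2477]
ee_rot: [-1.867, -2.526, 0.0]
force: [-0.4, 0.8, -0.0]
width: 0.999
gripper_force: 0.0
```

Run:
```python
from h import *
go(0.53,0.005,0.25,17.2)
p=vision.get_image("wrist"); save(p,"w0"); s=arm.observe()
M=R.from_rotvec(s["ee_rot"]).as_matrix(); T=p["cam_to_world"]
print("cam in tool",(M.T@(T[:3,3]-s["position"])).round(4)); print((M.T@T[:3,:3]).round(3)); print(p["mtx"])
for n in ["rinse_tray","drain_plate","wheel","dop","stone"]:
    for d in cut_out(n,p)[:2]: print(n,d["confidence"],d["point"],d["mask"].sum())
```

```text
clock 3.7 pos [0.5133 0.0391 0.2477] y-ang 17.1 tilt 0.01 j7 0.26 turn -0.1 shift_cm [-3.76  0.59 -0.24]
cam in tool [ 0.0802  0.0004 -0.1575]
[[-0.003  0.955  0.295]
 [ 1.     0.003  0.002]
 [ 0.001  0.295 -0.955]]
[[371.64829954   0.         326.24220061]
 [  0.         371.64829954 238.32094711]
 [  0.           0.           1.        ]]
rinse_tray 0.64 [229.7, 311.6] 11911
drain_plate 0.69 [233.3, 335.2] 15904
wheel 0.71 [204.3, 333.6] 2407
dop 0.87 [286.7, 329.6] 1564
stone 0.75 [233.9, 300.7] 369
stone 0.26 [13.5, 296.5] 643
```

```bash
cat >> h.py <<'E'
def wcloud(p):
    z=p["z_map"]; K=p["mtx"]; T=p["cam_to_world"]
    v,u=np.mgrid[0:480,0:640]; a=(u-K[0,2])/K[0,0]; b=(v-K[1,2])/K[1,1]
    r=np.hypot(a,b)+1e-9; t=np.tan(np.minimum(r,1.5))
    P=np.stack([a/r*t*z,-b/r*t*z,-z],-1); W=P@T[:3,:3].T+T[:3,3]; W[z==0]=np.nan
    return W
def pts(p,W,n,lo=-1,hi=1):
    d=cut_out(n,p)
    if not d: return None
    w=W[d[0]["mask"]]; return w[(w[:,2]>lo)&(w[:,2]<hi)]
E
python3 - <<'E'
from h import *
p=vision.get_image("wrist"); W=wcloud(p)
for n,lo,hi in [("rinse_tray",.033,.042),("drain_plate",.029,.037),("wheel",.046,.06),("dop",.045,.055),("dop",.075,.095),("drain_plate",.058,.075),("stone",-1,1),("dop",.035,.1)]:
    w=pts(p,W,n,lo,hi)
    if w is None or len(w)<5: print(n,"none"); continue
    (cx,cy),r=cv2.minEnclosingCircle((w[:,:2]*1000).astype(np.float32))
    print(n,lo,len(w),"z",np.percentile(w[:,2],[5,50,95]).round(4),rect(w[:,:2]),"circ",round(cx),round(cy),round(r,1),"mean",w.mean(0).round(4))
E
```

```text
rinse_tray 0.033 3850 z [0.0336 0.0353 0.0368] (array([0.5304, 0.005 ]), 214, 181, 16.8) circ 530 5 133.9 mean [0.5209 0.0158 0.0353]
drain_plate none
wheel 0.046 2284 z [0.049  0.0504 0.0518] (array([0.5183, 0.0486]), 53, 52, 60.7) circ 519 48 27.3 mean [0.5186 0.049  0.0504]
dop 0.045 197 z [0.046  0.0502 0.0542] (array([ 0.5349, -0.029 ]), 43, 23, 27.0) circ 539 -38 21.4 mean [ 0.5337 -0.0237  0.0501]
dop 0.075 437 z [0.0754 0.0789 0.0858] (array([ 0.5396, -0.0379]), 24, 24, -73.3) circ 539 -38 13.1 mean [ 0.5389 -0.0365  0.0796]
drain_plate none
stone -1 371 z [0.0081 0.0131 0.0172] (array([ 0.4944, -0.0078]), 27, 22, -11.9) circ 495 -6 14.0 mean [ 0.4949 -0.0052  0.0135]
dop 0.035 1511 z [0.0406 0.0682 0.084 ] (array([ 0.5383, -0.0354]), 43, 38, 25.1) circ 539 -38 21.6 mean [ 0.5369 -0.0301  0.0657]
```

View pics/w0.png

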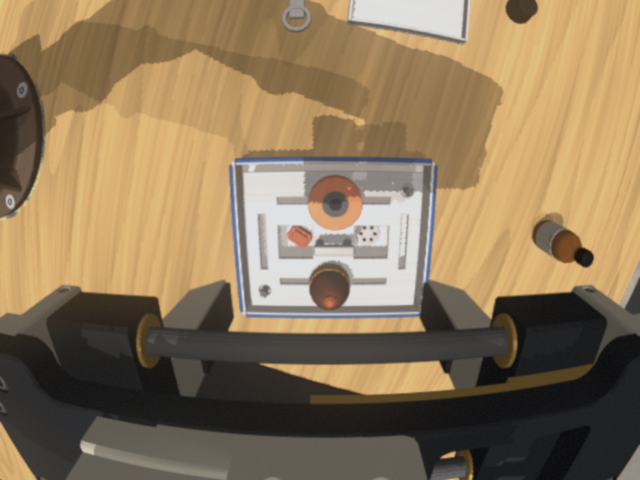

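The wrist view shows the wheel at (335,203), the dop at (329,287), the stone through the near opening at (299,236), and the strainer at (367,234). The heights agree: wheel top 0.0505, dop top 0.086.

Run:
```python
from h import *
go(0.519,0.0485,0.036,17)
```

```text
clock 4.5 pos [0.5132 0.0395 0.2477] y-ang 17.1 tilt 0.00 j7 0.26 turn 0.1 shift_cm [ 0.69  0.82 21.17]
```

>>> play_rows(increments="0.7 0.8 4 0 0.7;0 0 4 0 0.7;0 0 4 0 0.7;0 0 4 0 0.7;0 0 0 0 0.7")

```text
clock: 4.87
position: [0.5142, 0.0481, 0.0817]
ee_rot: [-1.861, -2.523, 0.013]
force: [-1.7, -0.1, -0.6]
width: 0.852
gripper_force: 0.0
```

>>> play_rows(increments="0 0 2.5 0 0.7;0 0 2 0 0.7;0 0 0.7 0 0.7;0 0 0 0 0.7;0 0 0 0 0.7")

```text
clock: 5.28
position: [0.5197, 0.0486, 0.0372]
ee_rot: [1.865, 2.527, 0.002]
force: [-0.8, 0.3, -0.0]
width: 0.85
gripper_force: 0.0
```

>>> play_rows(increments="0 0 0 0 -0.3;0 0 0 0 -0.3;0 0 0 0 -0.3;0 0 0 0 -0.3;0 0 0 0 -0.3", grip_force=25)

```text
clock: 5.7
position: [0.5192, 0.0487, 0.0363]
ee_rot: [1.865, 2.528, 0.001]
force: [-1.4, 0.2, 5.0]
width: 0.57
gripper_force: 25.0
```

>>> play_rows(increments="0 0 -1 0 -0.3;0 0 -2 0 -0.3;0 0 -4 0 -0.3;0 0 -4 0 -0.3;0 0 -2 0 -0.3")

```text
clock: 6.12
position: [0.5199, 0.048, 0.1701]
ee_rot: [1.865, 2.525, 0.004]
force: [2.0, 0.1, -3.2]
width: 0.567
gripper_force: 25.0
```

Run:
```python
from h import *
go(0.653,-0.359,0.0085,17); print(arm.observe()["width"],arm.observe()["force"])
```

```text
clock 6.1 pos [0.5199 0.048  0.1701] y-ang 17.1 tilt 0.20 j7 0.31 turn 0.1 shift_cm [-42.81   0.77  16.18]
0.566644449156558 [ 2.02522357  0.10134573 -3.17542843]
```

>>> play_rows(increments="-2.8 0.2 0 0 -0.3;-4 0.1 0 0 -0.3;-4 0.1 0 0 -0.3;-4 0.1 0 0 -0.3;-4 0.1 0 0 -0.3")

```text
clock: 6.53
position: [0.5797, -0.1309, 0.1662]
ee_rot: [-1.864, -2.528, 0.0]
force: [0.8, 1.7, -3.9]
width: 0.574
gripper_force: 25.0
```

>>> play_rows(increments="-4 0.1 0 0 -0.3;-4 0.1 0 0 -0.3;-4 0 0 0 -0.3;-4 0 0 0 -0.3;-4 0 0 0 -0.3")

```text
clock: 6.95
position: [0.6405, -0.3214, 0.1658]
ee_rot: [-1.864, -2.527, 0.0]
force: [2.0, 0.1, -3.2]
width: 0.572
gripper_force: 25.0
```

>>> play_rows(increments="-3 0 0 0 -0.3;-1 0 2 0 -0.3;0 0 4 0 -0.3;0 0 4 0 -0.3;0 0 0 0 -0.3")

```text
clock: 7.37
position: [0.6474, -0.3547, 0.0569]
ee_rot: [-1.858, -2.516, 0.003]
force: [-2.9, 2.1, -6.0]
width: 0.566
gripper_force: 25.0
```

Run:
```python
from h import *
go(0.653,-0.359,0.0085,17)
```

```text
clock 7.4 pos [ 0.6474 -0.3547  0.0569] y-ang 17.1 tilt 0.83 j7 1.01 turn 0.1 shift_cm [-0.62  0.46  4.83]
```

>>> play_rows(increments="0 0 2.5 0 -0.3;0 0 2 0 -0.3;0 0 0.8 0 -0.3;0 0 0 0 -0.3;0 0 0 0 -0.3")

```text
clock: 7.78
position: [0.6531, -0.3582, 0.0143]
ee_rot: [1.865, 2.528, 0.0]
force: [0.8, 0.7, -2.5]
width: 0.574
gripper_force: 25.0
```

Run:
```python
from h import *
go(0.653,-0.359,0.008,17)
```

```text
clock 7.8 pos [ 0.6531 -0.3582  0.0143] y-ang 17.2 tilt 0.04 j7 1.03 turn 0.2 shift_cm [-0.08 -0.04  0.63]
```

>>> play_rows(increments="0 0 0.3 0 -0.3;0 0 0.35 0 -0.3;0 0 0 0 -0.3;0 0 0 0 0.7;0 0 0 0 0.7")

```text
clock: 8.2
position: [0.653, -0.3583, 0.007]
ee_rot: [1.865, 2.527, 0.0]
force: [0.2, -0.0, 0.1]
width: 0.665
gripper_force: 0.0
```

>>> play_rows(increments="0 0 0 0 0.7;0 0 -1 0 0.7;0 0 -3 0 0.7;0 0 -4 0 0.7;0 0 -4 0 0.7")

```text
clock: 8.62
position: [0.6519, -0.3578, 0.1275]
ee_rot: [-1.865, -2.526, 0.001]
force: [1.2, -0.8, 0.2]
width: 0.845
gripper_force: 0.0
```

>>> play_rows(increments="3.8 -0.2 -2 0 0.7;3.8 -0.2 0 0 0.7;3.8 -0.2 0 0 0.7;3.8 -0.2 0 0 0.7;3.8 -0.2 0 0 0.7")

```text
clock: 9.03
position: [0.5867, -0.1791, 0.1467]
ee_rot: [1.865, 2.527, 0.001]
force: [0.9, 1.0, -1.5]
width: 0.849
gripper_force: 0.0
```

>>> play_rows(increments="3.8 -0.2 0 0 0.7;3.8 -0.2 0 0 0.7;3.8 0 0 0 0.7;3.5 0 0 0 0.7;0 0 0 0 0.7")

```text
clock: 9.45
position: [0.5379, -0.0312, 0.1459]
ee_rot: [-1.852, -2.533, -0.004]
force: [0.2, -0.0, -0.3]
width: 0.851
gripper_force: 0.0
```

Run:
```python
from h import *
go(0.539,-0.038,0.036,17)
```

```text
clock 9.4 pos [ 0.5379 -0.0312  0.1459] y-ang 17.6 tilt 0.28 j7 0.52 turn 0.6 shift_cm [-0.74 -0.09 10.99]
```

>>> play_rows(increments="0 0 2 0 0.7;0 0 1 0 0.7;0 0 0 0 0.7;0 0 0 0 0.7")

```text
clock: 9.78
position: [0.5394, -0.0401, 0.1156]
ee_rot: [-1.866, -2.526, 0.001]
force: [0.0, -0.7, 0.4]
width: 0.849
gripper_force: 0.0
```

Run:
```python
from h import *
go(0.539,-0.038,0.036,17)
```

```text
clock 9.8 pos [ 0.5394 -0.0401  0.1156] y-ang 17.1 tilt 0.07 j7 0.55 turn 0.1 shift_cm [0.21 0.04 7.96]
```

>>> play_rows(increments="0.2 0 3 0 0.7;0 0 2.5 0 0.7;0 0 1.5 0 0.7;0 0 0.9 0 0.7;0 0 0 0 0.7")

```text
clock: 10.2
position: [0.5385, -0.0381, 0.0356]
ee_rot: [-1.866, -2.526, 0.002]
force: [0.6, 1.0, 0.5]
width: 0.853
gripper_force: 0.0
```

>>> play_rows(increments="0 0 0 0 -0.5;0 0 0 0 -0.5;0 0 0 0 -0.5;0 0 0 0 -0.5;0 0 0 0 -0.5", grip_force=25)

```text
clock: 10.62
position: [0.5396, -0.0374, 0.0373]
ee_rot: [1.865, 2.527, 0.001]
force: [0.0, -0.8, -0.2]
width: 0.539
gripper_force: 0.0
```

>>> play_rows(increments="0 0 -1 0 -0.5;0 0 -2 0 -0.5;0 0 -3 0 -0.5;0 0 -3 0 -0.5;0 0 -2 0 -0.5")

```text
clock: 11.03
position: [0.5397, -0.0379, 0.1498]
ee_rot: [1.865, 2.526, 0.002]
force: [0.1, -0.2, -0.9]
width: 0.458
gripper_force: 25.0
```

Run:
```python
from h import *
go(0.659,-0.26,0.009,17)
```

```text
clock 11.0 pos [ 0.5397 -0.0379  0.1498] y-ang 17.1 tilt 0.13 j7 0.52 turn 0.1 shift_cm [-24.72   4.88  14.11]
```

Run:
```python
from h import *
s=arm.observe();print(s["force"],s["width"],s["position"])
p=vision.get_image("side"); W=cloud(p); save(p,"s1"); cv2.imwrite("pics/s1c.png",cv2.resize(p["frame"][100:300,250:450,::-1],(600,600)))
w=pts(p,W,"dop"); print("dop",None if w is None else (np.percentile(w,2,0),np.percentile(w,98,0)))
```

```text
[ 0.11157509 -0.1510869  -0.93843453] 0.457886170134661 [ 0.53969752 -0.03785069  0.14983593]
dop (array([ 0.51920842, -0.04218641,  0.13846826]), array([ 0.55431182, -0.01775962,  0.18914471]))
```

View pics/s1c.png

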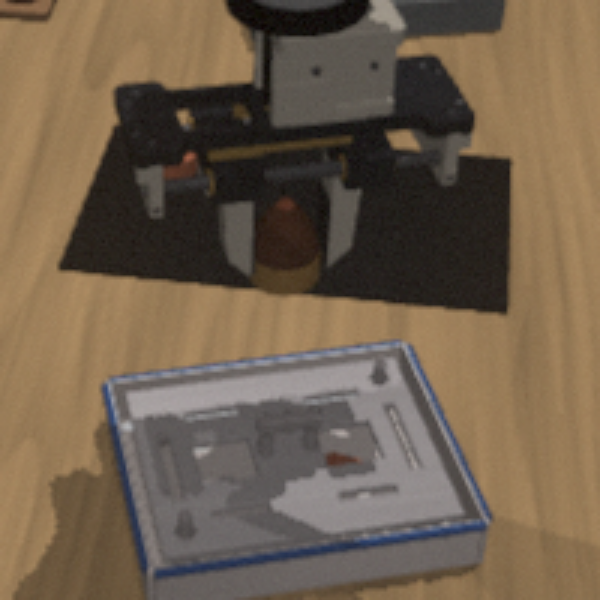

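The crop shows the dop upright in the fingers at about (287,245), held by the upper part of its foot. Its bottom is about 12 mm below the TCP, so I'll allow for that when lowering it.

>>> play_rows(increments="-2.7 0.7 0 0 -0.5;-4 0.7 0 0 -0.5;-4 0.7 0 0 -0.5;-4 0.7 0 0 -0.5;-4 0.7 0 0 -0.5")

```text
clock: 11.55
position: [0.6279, -0.2072, 0.1462]
ee_rot: [-1.864, -2.528, 0.0]
force: [1.1, 0.2, -0.5]
width: 0.457
gripper_force: 25.0
```

>>> play_rows(increments="-4 0.7 0 0 -0.5;-2 0.7 1 0 -0.5;0 0 3 0 -0.5;0 0 3 0 -0.5;0 0 1.5 0 -0.5")

```text
clock: 11.97
position: [0.6565, -0.2585, 0.0572]
ee_rot: [-1.863, -2.523, 0.002]
force: [0.2, 0.8, -1.1]
width: 0.452
gripper_force: 25.0
```

>>> play_rows(increments="0 0 1.5 0 -0.5;0 0 1 0 -0.5;0 0 0.8 0 -0.5;0 0 0 0 -0.5;0 0 0 0 -0.5")

```text
clock: 12.38
position: [0.6588, -0.259, 0.0287]
ee_rot: [-1.865, -2.528, 0.0]
force: [-0.1, -0.1, -0.0]
width: 0.457
gripper_force: 25.0
```

Run:
```python
from h import *
go(0.659,-0.26,0.016,17)
```

```text
clock 12.4 pos [ 0.6588 -0.259   0.0287] y-ang 17.2 tilt 0.01 j7 0.91 turn 0.2 shift_cm [-0.1  -0.01  1.27]
```

>>> play_rows(increments="0 0 0.4 0 -0.5;0 0 0.4 0 -0.5;0 0 0 0 -0.5;0 0 0 0 -0.5")

```text
clock: 12.72
position: [0.6588, -0.259, 0.0207]
ee_rot: [1.865, 2.528, 0.0]
force: [-0.5, 0.7, -1.0]
width: 0.454
gripper_force: 25.0
```

>>> play_rows(increments="0 0 0.2 0 -0.5;0 0 0.2 0 -0.5;0 0 0 0 -0.5")

```text
clock: 12.97
position: [0.6591, -0.2592, 0.0171]
ee_rot: [1.865, 2.527, 0.001]
force: [-1.3, 1.2, 2.1]
width: 0.453
gripper_force: 25.0
```

>>> play_rows(increments="0 0 0.2 0 -0.5;0 0 0 0 -0.5")

```text
clock: 13.13
position: [0.6589, -0.2593, 0.0163]
ee_rot: [1.866, 2.527, 0.001]
force: [-4.9, 2.2, 14.5]
width: 0.457
gripper_force: 25.0
```

>>> play_rows(increments="0 0 -0.15 0 -0.5;0 0 0 0 0.7;0 0 0 0 0.7;0 0 0 0 0.7;0 0 -0.5 0 0.7")

```text
clock: 13.55
position: [0.6581, -0.2586, 0.02]
ee_rot: [-1.864, -2.527, 0.001]
force: [-0.7, -0.1, -0.1]
width: 0.696
gripper_force: 0.0
```

>>> play_rows(increments="0 0 -2 0 0.9;0 0 -4 0 0.9;0 0 -4 0 0.9;0 0 -4 0 0.9;0 0 -4 0 0.9")

```text
clock: 13.97
position: [0.6584, -0.2591, 0.2033]
ee_rot: [-1.866, -2.528, 0.0]
force: [0.3, -0.7, -0.8]
width: 0.946
gripper_force: 0.0
```

>>> play_rows(increments="4 -0.6 0 0 0.9;4 -0.6 0 0 0.9;4 -0.6 0 0 0.9;4 -0.6 0 0 0.9;4 -0.6 0 0 0.9")

```text
clock: 14.38
position: [0.57, -0.0753, 0.2014]
ee_rot: [1.865, 2.528, 0.001]
force: [1.0, 0.8, 0.1]
width: 0.95
gripper_force: 0.0
```

>>> play_rows(increments="4 -0.6 0 0 0.9;4 -0.6 0 0 0.9;1 -0.3 0 0 0.9;0 0 0 6.9 0.9;0 0 0 6.9 0.9")

```text
clock: 14.8
position: [0.5299, 0.0061, 0.2016]
ee_rot: [-2.158, -2.282, -0.002]
force: [1.0, -0.0, 1.6]
width: 0.952
gripper_force: 0.0
```

>>> play_rows(increments="0 0 0 6.9 0.9;0 0 0 6.9 0.9;0 0 0 6.9 0.9;0 0 0 6.9 0.9;0 0 0 6.9 0.9")

```text
clock: 15.22
position: [0.5304, 0.0046, 0.2014]
ee_rot: [2.741, 1.535, 0.001]
force: [-0.3, -0.7, -1.0]
width: 0.949
gripper_force: 0.0
```

>>> play_rows(increments="0 0 0 6.9 0.9;0 0 0 6.9 0.9;0 0 0 6.9 0.9;0 0 0 6.9 0.9;0 0 0 6.9 0.9")

```text
clock: 15.63
position: [0.5303, 0.0046, 0.2015]
ee_rot: [-3.073, -0.653, -0.001]
force: [0.5, 0.3, 0.1]
width: 0.949
gripper_force: 0.0
```

>>> play_rows(increments="0 0 0 6.9 0.9;0 0 0 0 0.9;0 0 0 0 0.9")

```text
clock: 15.88
position: [0.5303, 0.0048, 0.2012]
ee_rot: [3.104, 0.482, 0.0]
force: [-0.1, 0.2, -0.1]
width: 0.949
gripper_force: 0.0
```

Run:
```python
from h import *
p=vision.get_image("wrist"); W=wcloud(p); save(p,"w1")
go(0.53,0.005,0.04,107.2)
near=np.hypot(W[...,0]-.53,W[...,1]-.005)<.06
h=W[near&(W[...,2]>.055)&(W[...,2]<.075)]
print("handle",len(h),np.percentile(h[:,2],[5,50,95]).round(4),rect(h[:,:2]))
t=pts(p,W,"rinse_tray",.033,.042); print("tray",rect(t[:,:2]))
pl=W[(np.hypot(W[...,0]-.53,W[...,1]-.005)<.12)&(W[...,2]>.029)&(W[...,2]<.0345)];print("plate z",np.median(pl[:,2]))
s=vision.get_image("side"); V=cloud(s)
for n in ["wheel","dop"]:
    w=pts(s,V,n); (cx,cy),r=cv2.minEnclosingCircle((w[:,:2]*1000).astype(np.float32)); print(n,round(cx),round(cy),round(r,1),np.percentile(w[:,2],[2,98]))
```

```text
clock 15.9 pos [0.5303 0.0048 0.2012] y-ang -72.3 tilt 0.01 j7 -0.98 turn 0.5 shift_cm [-0.02 -0.03 16.12]
handle 615 [0.0607 0.0623 0.0635] (array([0.5313, 0.005 ]), 40, 10, 17.5)
tray (array([0.5312, 0.0051]), 214, 180, 16.9)
plate z 0.032546995152346825
wheel 651 -358 30.1 [0.0053114 0.0241383]
dop 666 -286 52.3 [0.0045855  0.05586865]
```

View pics/w1.png

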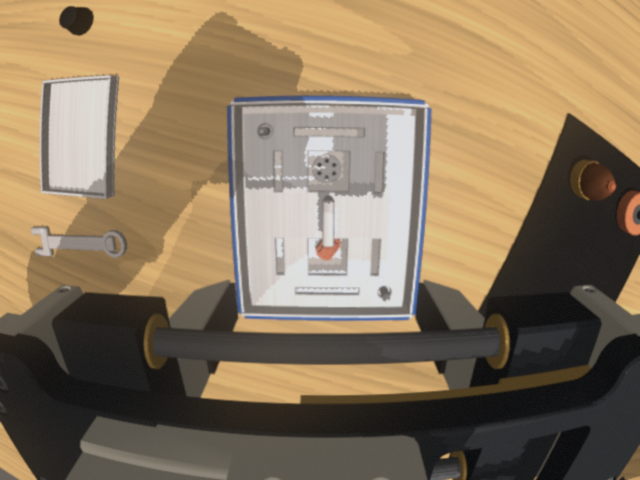

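The wrist view shows the handle bar at (328,220), the pins at (265,130) and (384,293), and the stone at (328,247). The dop and wheel are on the mat at right. The handle measured 40x10 with its top at 0.0625, as it should be.

>>> play_rows(increments="0 0 4 0.4 0.9;0 0 4 0 0.9;0 0 4 0 0.9;0 0 2 0 0.9;0 0 0 0 0.9")

```text
clock: 16.55
position: [0.5273, 0.0048, 0.0573]
ee_rot: [-3.106, -0.467, 0.011]
force: [-1.6, 0.0, 0.1]
width: 0.946
gripper_force: 0.0
```

>>> play_rows(increments="0 0 1 0 0.9;0 0 0.8 0 0.9;0 0 0.4 0 0.9;0 0 0 0 0.9")

```text
clock: 16.88
position: [0.5306, 0.005, 0.0393]
ee_rot: [-3.107, -0.466, -0.001]
force: [0.5, -0.2, 1.4]
width: 0.952
gripper_force: 0.0
```

Run:
```python
from h import *
go(0.5308,0.005,0.039,107.2)
```

```text
clock 16.9 pos [0.5306 0.005  0.0393] y-ang -72.9 tilt 0.04 j7 -0.78 turn -0.1 shift_cm [0.02 0.   0.03]
```

>>> play_rows(increments="0 0 0 0 -1;0 0 0 0 -1;0 0 0 0 -1;0 0 0 0 -1;0 0 0 0 -1", grip_force=45)

```text
clock: 17.3
position: [0.5305, 0.0049, 0.0394]
ee_rot: [-3.107, -0.466, -0.001]
force: [-0.1, -0.3, 0.0]
width: 0.636
gripper_force: 0.0
```

>>> play_rows(increments="0 0 0 0 -1;0 0 0 0 -1;0 0 0 0 -1;0 0 0 0 -1;0 0 0 0 -1")

```text
clock: 17.72
position: [0.5303, 0.0048, 0.0391]
ee_rot: [-3.107, -0.466, -0.0]
force: [0.3, -0.6, 0.3]
width: 0.271
gripper_force: 0.0
```

>>> play_rows(increments="0 0 0 0 -1;0 0 0 0 -1;0 0 0 0 -1;0 0 0 0 -1;0 0 0 0 -1")

```text
clock: 18.13
position: [0.5304, 0.0046, 0.0391]
ee_rot: [3.107, 0.465, 0.0]
force: [0.7, -1.4, -0.6]
width: 0.102
gripper_force: 45.0
```

>>> play_rows(increments="0 0 -0.5 0 -1;0 0 -0.7 0 -1;0 0 -0.7 0 -1;0 0 -0.7 0 -1;0 0 -0.7 0 -1")

```text
clock: 18.55
position: [0.5303, 0.0049, 0.073]
ee_rot: [-3.107, -0.466, -0.0]
force: [0.6, 0.1, -3.8]
width: 0.103
gripper_force: 45.0
```

>>> play_rows(increments="0 0 -1 0 -1;0 0 -2 0 -1;0 0 -2 0 -1;0 0 -2 0 -1;0 0 -1 0 -1")

```text
clock: 18.97
position: [0.5311, 0.0045, 0.1548]
ee_rot: [-3.107, -0.465, -0.004]
force: [0.4, -0.2, -3.2]
width: 0.103
gripper_force: 45.0
```

Run:
```python
from h import *
th=-3.2; c,s_=np.cos(np.radians(th)),np.sin(np.radians(th)); x=.541-.07*c; y=-.303-.07*s_
print(x,y); go(x,y,0.0165,-93.2); print(arm.observe()["force"],arm.observe()["width"])
```

```text
0.4711091465072614 -0.29909249465047855
clock 19.0 pos [0.5311 0.0045 0.1548] y-ang -73.0 tilt 0.16 j7 -0.93 turn 20.2 shift_cm [-4.34 30.65 13.8 ]
[ 0.38662644 -0.24706647 -3.23858523] 0.1027461148610293
```

>>> play_rows(increments="-0.5 2 0 5 -1;-0.5 3 0 5 -1;-0.5 3 0 5 -1;-0.5 3 0 5.2 -1;0 3.5 0 0 -1")

```text
clock: 19.38
position: [0.5251, -0.1416, 0.1519]
ee_rot: [-3.139, 0.092, 0.001]
force: [0.7, 0.7, -4.0]
width: 0.103
gripper_force: 45.0
```

>>> play_rows(increments="0 3.5 0 0 -1;0 3.5 0 0 -1;0 3 0 0 -1;0 2 0 0 -1;0 0 0 0 -1")

```text
clock: 19.8
position: [0.5173, -0.2673, 0.1529]
ee_rot: [3.136, -0.096, 0.001]
force: [-0.2, -0.0, -3.1]
width: 0.105
gripper_force: 45.0
```

Run:
```python
from h import *
go(.471,-.299,0.0151,-93.2); print(arm.observe()["force"],arm.observe()["width"])
```

```text
clock 19.8 pos [ 0.5173 -0.2673  0.1529] y-ang -93.5 tilt 0.21 j7 -0.74 turn -0.3 shift_cm [-4.45  3.37 13.79]
[-0.17040368 -0.04847825 -3.08377893] 0.10491506489360769
```

>>> play_rows(increments="-2 1.5 0 0 -1;-2.4 1.8 1 0 -1;0 0 3 0 -1;0 0 3 0 -1;0 0 2 0 -1")

```text
clock: 20.22
position: [0.4724, -0.2909, 0.0602]
ee_rot: [-3.139, 0.087, 0.002]
force: [-0.1, 1.1, -4.9]
width: 0.102
gripper_force: 45.0
```

>>> play_rows(increments="0 0 1.5 0 -1;0 0 1 0 -1;0 0 0 0 -1;0 0 0 0 -1")

```text
clock: 20.55
position: [0.4733, -0.2919, 0.0373]
ee_rot: [-3.14, 0.086, 0.001]
force: [0.4, -1.2, -3.5]
width: 0.103
gripper_force: 45.0
```

Run:
```python
from h import *
go(.471,-.299,0.0151,-93.2)
```

```text
clock 20.6 pos [ 0.4733 -0.2919  0.0373] y-ang -93.1 tilt 0.02 j7 -0.53 turn 0.1 shift_cm [-0.19  0.72  2.22]
```

>>> play_rows(increments="-0.2 0.7 0.7 0 -1;0 0 0.7 0 -1;0 0 0.3 0 -1;0 0 0.2 0 -1;0 0 0 0 -1")

```text
clock: 20.97
position: [0.4707, -0.2987, 0.0177]
ee_rot: [-3.14, 0.086, 0.001]
force: [-0.5, 0.3, -4.0]
width: 0.104
gripper_force: 45.0
```

>>> play_rows(increments="0 0 0.2 0 -1;0 0 0.1 0 -1;0 0 0 0 -1")

```text
clock: 21.22
position: [0.471, -0.2989, 0.0152]
ee_rot: [-3.14, 0.086, -0.0]
force: [-0.1, 0.5, -4.5]
width: 0.106
gripper_force: 45.0
```

>>> play_rows(increments="0 0 0.1 0 -1;0 0 0 0 -1")

```text
clock: 21.38
position: [0.4711, -0.2989, 0.0151]
ee_rot: [-3.14, 0.086, -0.002]
force: [-2.4, 2.8, 10.8]
width: 0.102
gripper_force: 45.0
```

>>> play_rows(increments="0 0 0.1 0 -1;0 0 0 0 -1")

```text
clock: 21.55
position: [0.4711, -0.2989, 0.015]
ee_rot: [-3.139, 0.087, -0.003]
force: [-6.8, 7.4, 25.4]
width: 0.105
gripper_force: 45.0
```

>>> play_rows(increments="0 0 -0.2 0 0.3;0 0 0 0 0.3;0 0 0 0 0.3;0 0 0 0 0.3;0 0 0 0 0.3")

```text
clock: 21.97
position: [0.471, -0.2989, 0.015]
ee_rot: [3.14, -0.086, -0.0]
force: [-0.1, 0.9, 0.3]
width: 0.418
gripper_force: 0.0
```

>>> play_rows(increments="0 0 0 0 0.3;0 0 0 0 0.3;0 0 -1 0 0.3;0 0 -3 0 0.3;0 0 -4 0 0.3")

```text
clock: 22.38
position: [0.4691, -0.2979, 0.0945]
ee_rot: [-3.139, 0.087, 0.008]
force: [1.7, -0.4, 0.6]
width: 0.649
gripper_force: 0.0
```

>>> play_rows(increments="0 0 -4 0 0.3;0 0 -4 0 0.3;0.2 -4 -2 0 0.3;0.2 -4 0 0 0.3;0.2 -4 0 0 0.3")

```text
clock: 22.8
position: [0.4836, -0.1821, 0.1958]
ee_rot: [3.14, -0.091, 0.006]
force: [1.6, 0.6, -0.3]
width: 0.652
gripper_force: 0.0
```

>>> play_rows(increments="0.2 -4 0 0 0.3;0.2 -4 0 0 0.3;0.2 -4 0 0 0.3;0.2 -4 0 0 0.3;0 -2 0 0 0.3")

```text
clock: 23.22
position: [0.5012, 0.0024, 0.194]
ee_rot: [-3.139, 0.079, 0.001]
force: [0.4, -0.0, 0.1]
width: 0.65
gripper_force: 0.0
```

>>> play_rows(increments="0 0 0 0 0.3;0 0 0 0 0.3")

```text
clock: 23.38
position: [0.5009, -0.0018, 0.1941]
ee_rot: [3.141, -0.082, -0.0]
force: [1.0, -0.7, -0.5]
width: 0.651
gripper_force: 0.0
```

Run:
```python
from h import *
p=vision.get_image("wrist"); W=wcloud(p); save(p,"w2")
d=cut_out("stone",p)
for q in d[:2]:
    w=W[q["mask"]]; w=w[~np.isnan(w[:,0])]; print("stone",q["confidence"],q["point"],len(w),np.percentile(w[:,2],[5,50,95]).round(4),rect(w[w[:,2]>.004][:,:2]), "top",rect(w[w[:,2]>.0145][:,:2]))
    r,c=map(int,q["point"]); 
r0,c0=max(r-50,0),max(c-50,0)
cv2.imwrite("pics/w2c.png",cv2.resize(p["frame"][r0:r0+100,c0:c0+100,::-1],(600,600),interpolation=cv2.INTER_CUBIC))
go(.495,-.006,0.1)
s=vision.get_image("side"); V=cloud(s); w=pts(s,V,"drain_plate"); q=w[(w[:,2]<.02)]; print("plate",rect(q[:,:2]),np.percentile(q[:,2],[5,50,95]))
w=pts(s,V,"stone"); 
if w is not None: print("side stone",len(w),rect(w[:,:2]),np.percentile(w[:,2],[5,50,95]))
```

```text
stone 0.56 [216.2, 333.0] 507 [0.0102 0.0133 0.0176] (array([ 0.4956, -0.0062]), 26, 18, -18.5) top (array([ 0.4955, -0.0063]), 19, 12, -22.2)
clock 23.5 pos [ 0.5009 -0.0041  0.1942] y-ang -93.2 tilt 0.03 j7 -1.27 turn 0.0 shift_cm [-0.58  0.22  9.42]
plate (array([ 0.4711, -0.2967]), 184, 154, -2.4) [0.00576637 0.00874833 0.01097279]
side stone 116 (array([ 0.4947, -0.0039]), 25, 18, -16.0) [0.00569655 0.01278671 0.01811774]
```

View pics/w2c.png

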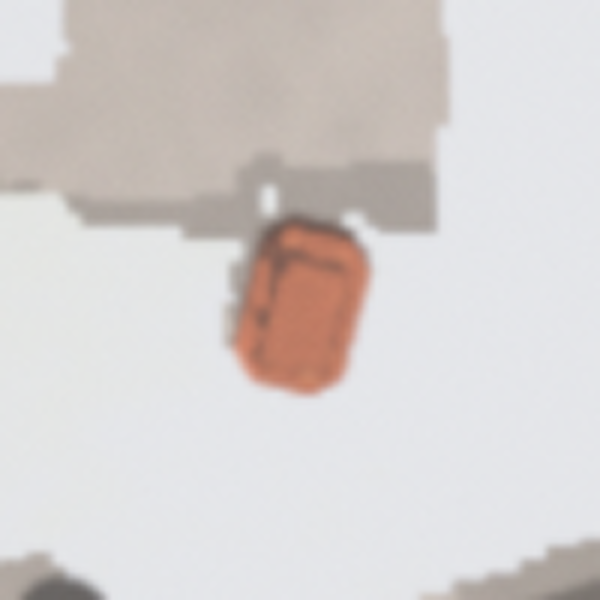

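The crop shows the stone lying flat and unobstructed, long axis at about -20° in world. Both views agree on centre (0.4955,-0.006) and size 26x18.

>>> play_rows(increments="0 0 0 5.6 0.3;0 0 0 5.6 0.3;-0.4 0.4 3 5.6 0.3;0 0 4 0 0.3;0 0 4 0 0.3")

```text
clock: 24.05
position: [0.4968, -0.0068, 0.0831]
ee_rot: [-3.093, 0.548, -0.004]
force: [1.9, 1.5, -0.0]
width: 0.651
gripper_force: 0.0
```

>>> play_rows(increments="0 0 2 0 0.3;0 0 1 0 0.3;0 0 0 0 0.3;0 0 0 0 0.3")

```text
clock: 24.38
position: [0.4967, -0.0067, 0.0544]
ee_rot: [3.093, -0.546, 0.001]
force: [0.9, -0.1, 0.2]
width: 0.65
gripper_force: 0.0
```

Run:
```python
from h import *
go(.4955,-.006,0.005,-109.5)
```

```text
clock 24.4 pos [ 0.4967 -0.0067  0.0544] y-ang -110.0 tilt 0.03 j7 -1.29 turn -0.5 shift_cm [-0.14 -0.03  4.94]
```

>>> play_rows(increments="-0.1 0 2.5 0 0.3;0 0 1.5 0 0.3;0 0 0.7 0 0.3;0 0 0.2 0 0.3;0 0 0 0 0.3")

```text
clock: 24.8
position: [0.496, -0.0056, 0.0056]
ee_rot: [-3.094, 0.544, -0.002]
force: [0.2, 0.6, -0.0]
width: 0.649
gripper_force: 0.0
```

>>> play_rows(increments="0 0 0 0 -1;0 0 0 0 -1;0 0 0 0 -1;0 0 0 0 -1;0 0 0 0 -1", grip_force=15)

```text
clock: 25.22
position: [0.4954, -0.0053, 0.005]
ee_rot: [-3.094, 0.544, -0.001]
force: [-0.1, -1.0, -0.7]
width: 0.334
gripper_force: 0.0
```

>>> play_rows(increments="0 0 0 0 -1;0 0 0 0 -1;0 0 0 0 -1;0 0 0 0 -1")

```text
clock: 25.55
position: [0.4953, -0.0054, 0.0048]
ee_rot: [-3.094, 0.544, -0.0]
force: [-0.8, 0.5, 2.5]
width: 0.196
gripper_force: 15.0
```

>>> play_rows(increments="0 0 -1 0 -1;0 0 -3 0 -1;0 0 -4 0 -1;0 0 -3 0 -1;-0.8 -3.5 0 0 -1")

```text
clock: 25.97
position: [0.5022, 0.0232, 0.121]
ee_rot: [3.091, -0.56, 0.014]
force: [3.1, 0.0, -0.1]
width: 0.198
gripper_force: 15.0
```

>>> play_rows(increments="-0.9 -3.8 0 0 -1;-0.9 -3.8 0 0 -1;-0.9 -3.8 0 0 -1;-0.9 -3.8 0 0 -1;-0.9 -3.8 0 0 -1")

```text
clock: 26.38
position: [0.5219, 0.2261, 0.1155]
ee_rot: [-3.094, 0.544, -0.0]
force: [1.3, -0.2, 0.0]
width: 0.192
gripper_force: 15.0
```

>>> play_rows(increments="-0.9 -3.8 0 0 -1;-0.8 -3.2 0 0 -1;0 0 3 0 -1;0 0 2 0 -1;0 0 0 0 -1")

```text
clock: 26.8
position: [0.5275, 0.2958, 0.0617]
ee_rot: [3.091, -0.541, -0.006]
force: [-0.4, -0.4, -0.6]
width: 0.194
gripper_force: 15.0
```

>>> play_rows(increments="0 0 0 0 -1;0 0 0 0 -1")

```text
clock: 26.97
position: [0.5308, 0.2952, 0.0662]
ee_rot: [-3.094, 0.546, -0.002]
force: [-0.4, 0.2, -0.1]
width: 0.192
gripper_force: 15.0
```

Run:
```python
from h import *
go(.53,.296,0.0065); print(arm.observe()["width"])
```

```text
clock 27.0 pos [0.5308 0.2952 0.0662] y-ang -110.0 tilt 0.07 j7 -1.84 turn 0.0 shift_cm [-0.12 -0.05  5.97]
0.19164691943944698
```

>>> play_rows(increments="0 0 3 0 -1;0 0 2 0 -1;0 0 0.6 0 -1;0 0 0.3 0 -1;0 0 0 0 -1")

```text
clock: 27.38
position: [0.5308, 0.2956, 0.0068]
ee_rot: [-3.093, 0.545, -0.001]
force: [-0.0, -0.8, 0.2]
width: 0.192
gripper_force: 15.0
```

>>> play_rows(increments="0 0 0 0 -0.3;0 0 0 0 -0.3;0 0 0 0 -0.3;0 0 0 0 -0.3")

```text
clock: 27.72
position: [0.5305, 0.296, 0.0065]
ee_rot: [-3.093, 0.544, -0.001]
force: [-0.6, 0.2, 0.6]
width: 0.344
gripper_force: 0.0
```

>>> play_rows(increments="0 0 -1 0 -0.3;0 0 -3 0 0;0 0 -4 0 0.3;0 0 -4 0 0.3;0 0 -3 0 0.3")

```text
clock: 28.13
position: [0.5309, 0.2952, 0.1596]
ee_rot: [-3.093, 0.546, -0.003]
force: [1.0, -0.0, 0.6]
width: 0.588
gripper_force: 0.0
```

Run:
```python
from h import *
s=vision.get_image("side"); V=cloud(s); w=pts(s,V,"stone"); print("stone",len(w),w.mean(0),np.percentile(w[:,2],[5,95]))
w=pts(s,V,"dish",.012,.022); print("dish",rect(w[:,:2]))
go(.471,-.299,.12)
```

```text
stone 241 [0.53050895 0.29902258 0.01333677] [0.00523329 0.01823749]
dish (array([0.5291, 0.2953]), 131, 102, 10.7)
clock 28.3 pos [0.5316 0.2961 0.1592] y-ang -110.0 tilt 0.29 j7 -1.92 turn 0.0 shift_cm [14.6  58.02  3.72]
```

Stone is in the dish. Next, back to the plate.

>>> play_rows(increments="1 3 0 0 0.3;1 4 0 0 0.3;1 4 0 0 0.3;1 4 0 0 0.3;1 4 0 0 0.3")

```text
clock: 28.7
position: [0.5109, 0.0984, 0.1552]
ee_rot: [3.094, -0.543, -0.002]
force: [1.6, -0.1, 0.7]
width: 0.652
gripper_force: 0.0
```

>>> play_rows(increments="1 4 0 0 0.3;1 4 0 0 0.3;1 4 0 0 0.3;1 4 0 0 0.3;1 4 0 0 0.3")

```text
clock: 29.12
position: [0.4898, -0.1064, 0.1554]
ee_rot: [-3.094, 0.544, 0.002]
force: [0.9, -1.1, 0.3]
width: 0.653
gripper_force: 0.0
```

>>> play_rows(increments="1 4 0 0 0.3;1 4 0 0 0.3;1 4 0 0 0.3;1 4 0 0 0.3;0.6 3 0 0 0.3")

```text
clock: 29.53
position: [0.4679, -0.3026, 0.1555]
ee_rot: [3.093, -0.547, -0.001]
force: [-0.4, -0.2, 0.8]
width: 0.648
gripper_force: 0.0
```

>>> play_rows(increments="0 0 0 -5.6 0.3;0 0 0 -5.6 0.3;0 0 0 -5.6 0.3;0 0 0 0 0.3;0 0 0 0 0.3")

```text
clock: 29.95
position: [0.469, -0.299, 0.1554]
ee_rot: [-3.139, 0.091, 0.001]
force: [-0.9, -1.1, -0.3]
width: 0.652
gripper_force: 0.0
```

Run:
```python
from h import *
p=vision.get_image("wrist"); W=wcloud(p)
h=W[(np.hypot(W[...,0]-.471,W[...,1]+.299)<.04)&(W[...,2]>.03)&(W[...,2]<.048)]
print("handle",len(h),np.percentile(h[:,2],[5,50,95]).round(4),rect(h[:,:2]))
go(.471,-.299,.0155,-93.2)
```

```text
handle 654 [0.0362 0.0383 0.0397] (array([ 0.4722, -0.298 ]), 39, 10, -3.6)
clock 30.0 pos [ 0.4691 -0.2989  0.1554] y-ang -93.3 tilt 0.05 j7 -0.68 turn -0.1 shift_cm [1.900e-01 1.000e-02 1.399e+01]
```

>>> play_rows(increments="0.2 0 3 0 0.3;0 0 4 0 0.3;0 0 3 0 0.3;0 0 1.5 0 0.3;0 0 1 0 0.3")

```text
clock: 30.42
position: [0.4703, -0.2983, 0.0284]
ee_rot: [-3.139, 0.09, 0.005]
force: [0.5, -0.4, 1.0]
width: 0.654
gripper_force: 0.0
```

>>> play_rows(increments="0 0 1 0 0.3;0 0 0.5 0 0.3;0 0 0 0 0.3;0 0 0 0 0.3")

```text
clock: 30.75
position: [0.4719, -0.2997, 0.0163]
ee_rot: [3.14, -0.087, 0.001]
force: [-0.2, 0.7, 1.7]
width: 0.653
gripper_force: 0.0
```

Run:
```python
from h import *
go(.471,-.299,.0152,-93.2)
```

```text
clock 30.8 pos [ 0.4719 -0.2997  0.0163] y-ang -93.2 tilt 0.06 j7 -0.52 turn 0.0 shift_cm [-0.09 -0.06  0.11]
```

>>> play_rows(increments="-0.1 0 0.1 0 -1;0 0 0 0 -1;0 0 0 0 -1;0 0 0 0 -1;0 0 0 0 -1", grip_force=45)

```text
clock: 31.17
position: [0.4706, -0.2993, 0.015]
ee_rot: [3.14, -0.086, 0.001]
force: [0.4, -0.1, -0.2]
width: 0.339
gripper_force: 0.0
```

>>> play_rows(increments="0 0 0 0 -1;0 0 0 0 -1;0 0 0 0 -1;0 0 0 0 -1;0 0 0 0 -1")

```text
clock: 31.58
position: [0.4705, -0.2992, 0.0147]
ee_rot: [-3.14, 0.086, 0.0]
force: [0.2, -0.4, 0.1]
width: 0.1
gripper_force: 45.0
```

>>> play_rows(increments="0 0 0 0 -1;0 0 0 0 -1")

```text
clock: 31.75
position: [0.4705, -0.2992, 0.0147]
ee_rot: [-3.14, 0.086, -0.0]
force: [0.6, 0.2, 0.5]
width: 0.099
gripper_force: 45.0
```

>>> play_rows(increments="0 0 -0.5 0 -1;0 0 -1 0 -1;0 0 -2 0 -1;0 0 -3 0 -1;0 0 -3 0 -1")

```text
clock: 32.17
position: [0.4694, -0.299, 0.1108]
ee_rot: [-3.14, 0.087, 0.003]
force: [0.9, 0.8, -4.2]
width: 0.102
gripper_force: 45.0
```

>>> play_rows(increments="0 0 -3 0 -1;0 0 -2 0 -1;0 0 0 0 -1;0 0 0 0 -1")

```text
clock: 32.5
position: [0.4708, -0.2994, 0.1608]
ee_rot: [3.14, -0.086, 0.003]
force: [-0.9, 0.6, -4.3]
width: 0.103
gripper_force: 45.0
```

Run:
```python
from h import *
go(.5304,.0047,.15,-72.9); s=arm.observe(); print(s["width"],s["force"])
```

```text
clock 32.5 pos [ 0.4708 -0.2994  0.1608] y-ang -93.1 tilt 0.12 j7 -0.68 turn -20.2 shift_cm [ 14.63 -27.31   1.08]
0.10317959803905663 [-0.93227197  0.57524053 -4.34733174]
```

>>> play_rows(increments="0 0 0 -5 -1;0 0 0 -5 -1;0 0 0 -5 -1;0 0 0 -5.2 -1;1.6 -3 0 0 -1")

```text
clock: 32.92
position: [0.4735, -0.2728, 0.1594]
ee_rot: [3.103, 0.46, -0.003]
force: [0.9, -1.6, -2.8]
width: 0.101
gripper_force: 45.0
```

>>> play_rows(increments="1.6 -3 0 0 -1;1.6 -3 0 0 -1;1.6 -3 0 0 -1;1.6 -3 0 0 -1;1.6 -3 0 0 -1")

```text
clock: 33.33
position: [0.5082, -0.0971, 0.1583]
ee_rot: [-3.106, -0.465, 0.004]
force: [0.7, 0.2, -3.5]
width: 0.104
gripper_force: 45.0
```

>>> play_rows(increments="1.6 -3 0 0 -1;1.6 -3 0 0 -1;1.8 -3.3 0 0 -1;0 0 0 0 -1;0 0 0 0 -1")

```text
clock: 33.75
position: [0.5291, 0.0076, 0.158]
ee_rot: [-3.105, -0.474, 0.005]
force: [-0.6, -0.6, -3.6]
width: 0.101
gripper_force: 45.0
```

>>> play_rows(increments="0 0 2 0 -1;0 0 2 0 -1;0 0 1.5 0 -1;0 0 0 0 -1;0 0 0 0 -1")

```text
clock: 34.17
position: [0.5286, 0.0033, 0.1038]
ee_rot: [3.107, 0.463, -0.005]
force: [0.2, -0.4, -3.9]
width: 0.1
gripper_force: 45.0
```

Run:
```python
from h import *
go(.5304,.0047,.08,-72.9); s=arm.observe(); print(s["width"],s["force"])
p=vision.get_image("wrist"); W=wcloud(p); save(p,"w3")
zz=W[...,2]; r=np.hypot(W[...,0]-.53,W[...,1]-.005)
b=zz[(r<.1)]; print(np.histogram(b[~np.isnan(b)],bins=np.arange(0,.16,.01)))
q=W[(r<.13)&(zz>.085)&(zz<.115)]; print("plate",len(q),rect(q[:,:2]),np.median(q[:,2]))
# plane tilt
A=np.c_[q[:,:2],np.ones(len(q))]; print("slope",np.linalg.lstsq(A,q[:,2],rcond=None)[0])
```

```text
clock 34.2 pos [0.5286 0.0033 0.1038] y-ang -73.1 tilt 0.18 j7 -0.92 turn -0.2 shift_cm [ 0.22 -0.09  2.38]
0.10038272390898714 [ 0.24522296 -0.43073676 -3.87331686]
(array([ 9601,     0,    99,   117,     0,     0,     0,     0,     0,
       47741,   307,   761,  1946,   371,   408]), array([0.  , 0.01, 0.02, 0.03, 0.04, 0.05, 0.06, 0.07, 0.08, 0.09, 0.1 ,
       0.11, 0.12, 0.13, 0.14, 0.15]))
plate 51684 (array([0.5424, 0.0087]), 158, 151, 17.0) 0.09744727463686804
slope [-0.00932745 -0.00279468  0.10294556]
```

View pics/w3.png

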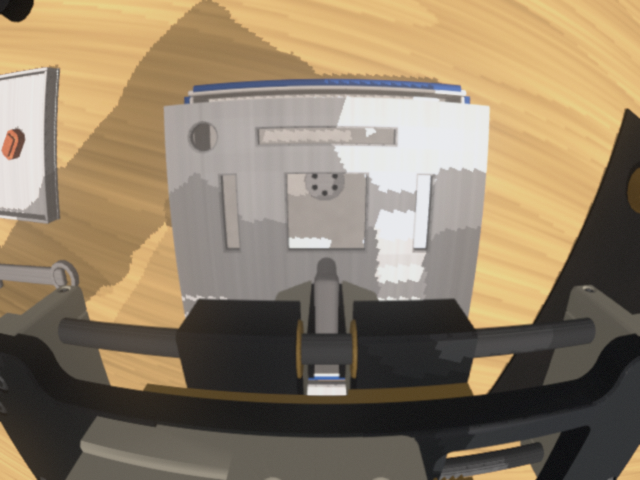

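The wrist view shows the plate level, its hole at (203,137) coming over the pin with the strainer visible through the far opening. The stone is in the dish at (13,144).

>>> play_rows(increments="0.15 0 1 0 -1;0 0 1.5 -0.2 -1;0 0 0.6 0 -1;0 0 0 0 -1;0 0 0 0 -1")

```text
clock: 34.63
position: [0.5314, 0.0047, 0.0738]
ee_rot: [3.106, 0.471, -0.0]
force: [0.2, 0.2, -3.3]
width: 0.106
gripper_force: 45.0
```

>>> play_rows(increments="0 0 0 0 -1;0 0 0 0 -1")

```text
clock: 34.8
position: [0.5319, 0.0049, 0.0744]
ee_rot: [-3.106, -0.471, -0.002]
force: [0.4, 0.4, -4.6]
width: 0.102
gripper_force: 45.0
```

Run:
```python
from h import *
go(.5299,.0046,.039,-72.9); s=arm.observe(); print(s["width"],s["force"])
```

```text
clock 34.8 pos [0.5319 0.0049 0.0744] y-ang -72.8 tilt 0.07 j7 -0.88 turn 0.1 shift_cm [-0.21 -0.03  3.54]
0.10242526830267318 [ 0.35636569  0.42019245 -4.63076066]
```

>>> play_rows(increments="-0.2 0 0.5 0 -1;0 0 0.5 0 -1;0 0 0 0 -1;0 0 0 0 -1")

```text
clock: 35.13
position: [0.5291, 0.0044, 0.0634]
ee_rot: [-3.106, -0.471, 0.001]
force: [-0.5, 1.2, -4.5]
width: 0.103
gripper_force: 45.0
```

Run:
```python
from h import *
go(.5299,.0046,.039,-72.9); s=arm.observe(); print(s["width"],s["force"])
```

```text
clock 35.1 pos [0.5291 0.0044 0.0634] y-ang -72.7 tilt 0.05 j7 -0.86 turn 0.2 shift_cm [0.08 0.   2.44]
0.10306191528409188 [-0.5040611   1.16950018 -4.50366442]
```

>>> play_rows(increments="0.05 0 0 0.2 -1;0 0 0.4 0 -1;0 0 0.4 0 -1;0 0 0 0 -1")

```text
clock: 35.47
position: [0.5295, 0.0046, 0.055]
ee_rot: [-3.107, -0.466, 0.001]
force: [-0.2, -0.0, -4.2]
width: 0.105
gripper_force: 45.0
```

>>> play_rows(increments="0 0 0.4 0 -1;0 0 0.4 0 -1;0 0 0 0 -1")

```text
clock: 35.72
position: [0.5295, 0.0046, 0.0469]
ee_rot: [-3.107, -0.466, 0.002]
force: [-0.5, 0.0, -4.9]
width: 0.102
gripper_force: 45.0
```

>>> play_rows(increments="0 0 0.3 0 -1;0 0 0.2 0 -1;0 0 0 0 -1")

```text
clock: 35.97
position: [0.5298, 0.0045, 0.0423]
ee_rot: [-3.107, -0.466, 0.001]
force: [-0.5, 0.8, -3.8]
width: 0.105
gripper_force: 45.0
```

Run:
```python
from h import *
go(.5299,.0046,.039,-72.9); s=arm.observe(); print(s["width"],s["force"])
```

```text
clock 36.0 pos [0.5298 0.0045 0.0423] y-ang -72.9 tilt 0.03 j7 -0.84 turn -0.0 shift_cm [ 0.01 -0.    0.33]
0.1046897307485647 [-0.53391912  0.75935816 -3.77119789]
```

>>> play_rows(increments="0 0 0.2 0 -1;0 0 0.1 0 -1;0 0 0 0 -1")

```text
clock: 36.22
position: [0.5299, 0.0045, 0.0395]
ee_rot: [-3.107, -0.466, 0.0]
force: [-0.1, -0.0, -3.2]
width: 0.105
gripper_force: 45.0
```

>>> play_rows(increments="0 0 0.1 0 -1;0 0 0 0 -1")

```text
clock: 36.38
position: [0.5301, 0.0045, 0.0387]
ee_rot: [-3.107, -0.466, -0.0]
force: [0.3, 0.4, -4.3]
width: 0.106
gripper_force: 45.0
```

>>> play_rows(increments="0 0 0.1 0 -1;0 0 0 0 -1")

```text
clock: 36.55
position: [0.5301, 0.0045, 0.0386]
ee_rot: [-3.106, -0.465, -0.001]
force: [-4.1, 0.7, 10.7]
width: 0.1
gripper_force: 45.0
```

>>> play_rows(increments="0 0 -0.1 0 0.5;0 0 0 0 0.5;0 0 0 0 0.5;0 0 0 0 0.5;0 0 0 0 0.5")

```text
clock: 36.97
position: [0.5301, 0.0045, 0.0387]
ee_rot: [3.107, 0.466, 0.0]
force: [0.4, -0.8, 0.3]
width: 0.417
gripper_force: 0.0
```

>>> play_rows(increments="0 0 0 0 0.5;0 0 0 0 0.7;0 0 -2 0 0.7;0 0 -4 0 0.7;0 0 -4 0 0.7")

```text
clock: 37.38
position: [0.5286, 0.0041, 0.1389]
ee_rot: [3.106, 0.465, -0.006]
force: [1.6, -0.2, 0.8]
width: 0.781
gripper_force: 0.0
```

>>> play_rows(increments="0 0 -4 0 0.7;0 0 -2 0 0.7;0 0 0 -6.9 0.7;0 0 0 -6.9 0.7;0 0 0 -6.9 0.7")

```text
clock: 37.8
position: [0.5301, 0.0047, 0.1993]
ee_rot: [-2.969, -1.026, -0.002]
force: [-0.4, -0.1, -0.3]
width: 0.852
gripper_force: 0.0
```

>>> play_rows(increments="0 0 0 -6.9 0.7;0 0 0 -6.9 0.7;0 0 0 -6.9 0.7;0 0 0 -6.9 0.7;0 0 0 -6.9 0.7")

```text
clock: 38.22
position: [0.5298, 0.0044, 0.1987]
ee_rot: [-2.532, -1.859, 0.0]
force: [-0.9, 0.2, -0.8]
width: 0.849
gripper_force: 0.0
```

>>> play_rows(increments="0 0 0 -6.9 0.7;0 0 0 -6.9 0.7;0 0 0 -6.9 0.7;0 0 0 -6.9 0.7;0 0 0 -6.9 0.7")

```text
clock: 38.63
position: [0.5298, 0.0044, 0.1986]
ee_rot: [-1.867, -2.527, 0.0]
force: [0.7, 0.5, 0.2]
width: 0.85
gripper_force: 0.0
```

Run:
```python
from h import *
p=vision.get_image("wrist"); W=wcloud(p)
r=np.hypot(W[...,0]-.53,W[...,1]-.005); z=W[...,2]
h=W[(r<.04)&(z>.055)&(z<.075)]; print("handle",np.median(h[:,2]),rect(h[:,:2]))
pl=W[(r<.11)&(z>.027)&(z<.0345)]; pl=pl[np.abs((pl[:,:2]-[.53,.005])@[-np.sin(.3),np.cos(.3)])<.07]
A=np.c_[pl[:,:2]-[.53,.005],np.ones(len(pl))]; print("plate plane",np.lstsq(A,pl[:,2],rcond=None)[0] if hasattr(np,'lstsq') else np.linalg.lstsq(A,pl[:,2],rcond=None)[0])
s=vision.get_image("side"); V=cloud(s)
for c,q,M in (("wrist",p,W),("side",s,V)):
  for n in ["dop","wheel"]:
    w=pts(q,M,n,.015 if n=="wheel" else .0055,.07)
    if w is None or len(w)<9: print(c,n,"none"); continue
    print(c,n,len(w),rect(w[:,:2]),np.percentile(w[:,2],[2,98]))
go(.6585,-.2592,.0075,17.1)
```

```text
handle 0.06198837335270169 (array([0.5302, 0.007 ]), 40, 10, 16.8)
plate plane [-0.00189373  0.00136752  0.03223842]
wrist dop none
wrist wheel 1363 (array([0.7824, 0.0854]), 39, 28, -89.5) [0.01651411 0.06936494]
side dop 368 (array([ 0.6613, -0.2847]), 98, 45, -81.4) [0.00656885 0.05532952]
side wheel 32 (array([ 0.6602, -0.3409]), 46, 21, -29.4) [0.01638415 0.0233951 ]
clock 38.9 pos [0.5299 0.0044 0.1987] y-ang 16.6 tilt 0.00 j7 0.35 turn -0.5 shift_cm [-28.98   4.54  19.12]
```

>>> play_rows(increments="-4 0.6 0 -0.4 0.7;-4 0.6 0 0 0.7;-4 0.6 0 0 0.7;-4 0.6 0 0 0.7;-4 0.6 0 0 0.7")

```text
clock: 39.35
position: [0.618, -0.1794, 0.1987]
ee_rot: [1.867, 2.526, 0.0]
force: [1.9, 1.0, 0.1]
width: 0.852
gripper_force: 0.0
```

>>> play_rows(increments="-4 0.6 1 0 0.7;-4 0.6 1 0 0.7;-1 0.3 2 0 0.7;0 0 0 0 0.7;0 0 0 0 0.7")

```text
clock: 39.77
position: [0.6574, -0.2596, 0.157]
ee_rot: [-1.867, -2.523, 0.002]
force: [0.8, -0.3, 0.9]
width: 0.849
gripper_force: 0.0
```

Run:
```python
from h import *
p=vision.get_image("wrist"); W=wcloud(p); save(p,"w4")
for n,lo in (("dop",.006),("dop",.045),("wheel",.015)):
    w=pts(p,W,n,lo,.07)
    if w is None or len(w)<9: print(n,"none"); continue
    (cx,cy),r=cv2.minEnclosingCircle((w[:,:2]*1000).astype(np.float32))
    print(n,lo,len(w),rect(w[:,:2]),round(cx,1),round(cy,1),round(r,1),np.percentile(w[:,2],[2,98]))
go(.6585,-.2592,.0075,17.1)
```

```text
dop 0.006 2310 (array([ 0.6588, -0.2588]), 41, 40, -30.4) 658.3 -259.4 21.4 [0.01290038 0.05703875]
dop 0.045 920 (array([ 0.6592, -0.2611]), 27, 26, 58.8) 659.4 -261.0 13.9 [0.04522534 0.05777069]
wheel 0.015 1627 (array([ 0.6502, -0.3485]), 53, 33, 17.1) 652.5 -357.0 26.6 [0.01644459 0.02308713]
clock 40.0 pos [ 0.6589 -0.2579  0.16  ] y-ang 17.2 tilt 0.09 j7 0.84 turn 0.1 shift_cm [-0.11 -0.1  15.25]
```

View pics/w4.png

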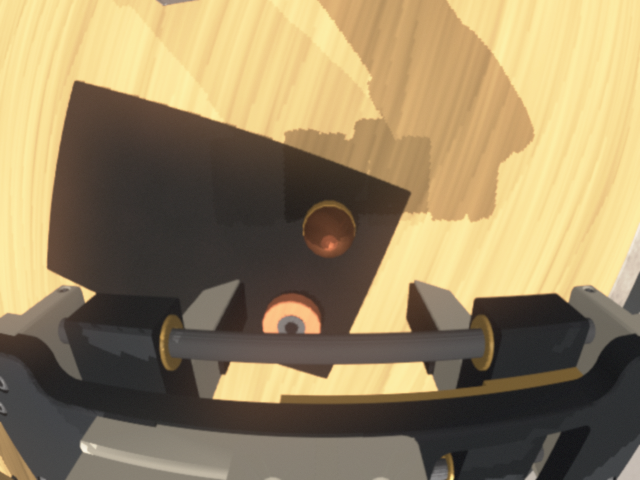

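The wrist view shows the dop upright on the mat at (328,230) and the wheel flat at (291,317), both where I released them.

>>> play_rows(increments="-0.1 -0.1 3 0 0.7;0 0 3.5 0 0.7;0 0 3 0 0.7;0 0 2 0 0.7;0 0 1 0 0.7")

```text
clock: 40.38
position: [0.6566, -0.2586, 0.0317]
ee_rot: [-1.862, -2.527, 0.0]
force: [-0.3, 0.8, 0.7]
width: 0.854
gripper_force: 0.0
```

>>> play_rows(increments="0 0 1.5 0 0.7;0 0 0.8 0 0.7;0 0 0 0 0.7;0 0 0 0 0.7")

```text
clock: 40.72
position: [0.658, -0.2608, 0.0114]
ee_rot: [1.865, 2.527, 0.0]
force: [0.6, -0.6, -0.0]
width: 0.848
gripper_force: 0.0
```

Run:
```python
from h import *
go(.6587,-.2594,.0075,17.1)
```

```text
clock 40.7 pos [ 0.658  -0.2608  0.0114] y-ang 17.2 tilt 0.05 j7 0.90 turn 0.1 shift_cm [0.11 0.1  0.39]
```

>>> play_rows(increments="0.1 0.1 0.35 0 0.5;0 0 0 0 -0.5;0 0 0 0 -0.5;0 0 0 0 -0.5;0 0 0 0 -0.5", grip_force=25)

```text
clock: 41.13
position: [0.6584, -0.2596, 0.0076]
ee_rot: [1.865, 2.527, 0.0]
force: [-0.2, 0.1, 0.4]
width: 0.538
gripper_force: 0.0
```

>>> play_rows(increments="0 0 0 0 -0.5;0 0 0 0 -0.5;0 0 0 0 -0.5;0 0 0 0 -0.5;0 0 0 0 -0.5")

```text
clock: 41.55
position: [0.6584, -0.2595, 0.0075]
ee_rot: [1.865, 2.528, 0.0]
force: [-0.6, 0.2, 3.4]
width: 0.459
gripper_force: 25.0
```

>>> play_rows(increments="0 0 -1 0 -0.5;0 0 -3 0 -0.5;0 0 -4 0 -0.5;0 0 -4 0 -0.5;0 0 -2 0 -0.5")

```text
clock: 41.97
position: [0.6596, -0.2607, 0.1529]
ee_rot: [1.863, 2.523, 0.002]
force: [0.4, -0.2, -0.1]
width: 0.463
gripper_force: 25.0
```

Run:
```python
from h import *
go(.539,-.038,.05,17.1);print(arm.observe()["width"])
```

```text
clock 42.0 pos [ 0.6596 -0.2607  0.1529] y-ang 17.1 tilt 0.32 j7 0.85 turn 0.0 shift_cm [24.87 -5.03 10.18]
0.463269968569576
```

>>> play_rows(increments="2.7 -0.7 0 0 -0.5;4 -0.7 0 0 -0.5;4 -0.7 0 0 -0.5;4 -0.7 0 0 -0.5;4 -0.7 0 0 -0.5")

```text
clock: 42.38
position: [0.5683, -0.0896, 0.1476]
ee_rot: [-1.866, -2.527, -0.0]
force: [2.2, 0.4, -0.4]
width: 0.46
gripper_force: 25.0
```

>>> play_rows(increments="4 -0.7 0 0 -0.5;2 -0.7 1 0 -0.5;0 0 3 0 -0.5;0 0 2 0 -0.5;0 0 0 0 -0.5")

```text
clock: 42.8
position: [0.536, -0.0369, 0.0847]
ee_rot: [-1.861, -2.526, 0.005]
force: [-1.1, 1.0, -0.6]
width: 0.461
gripper_force: 25.0
```

>>> play_rows(increments="0 0 0 0 -0.5;0 0 0 0 -0.5")

```text
clock: 42.97
position: [0.5393, -0.0385, 0.0884]
ee_rot: [1.866, 2.526, 0.001]
force: [0.8, -0.1, -0.4]
width: 0.46
gripper_force: 25.0
```

Run:
```python
from h import *
go(.539,-.038,.0365,17.1);print(arm.observe()["width"])
```

```text
clock 43.0 pos [ 0.5393 -0.0385  0.0884] y-ang 17.1 tilt 0.07 j7 0.55 turn 0.0 shift_cm [ 0.06 -0.02  5.19]
0.46030332925918105
```

>>> play_rows(increments="0 0 2 0 -0.5;0 0 1.5 0 -0.5;0 0 1 0 -0.5;0 0 0.3 0 -0.5;0 0 0 0 -0.5")

```text
clock: 43.38
position: [0.5387, -0.0382, 0.0394]
ee_rot: [-1.866, -2.527, 0.0]
force: [-0.9, 0.2, -0.6]
width: 0.457
gripper_force: 25.0
```

>>> play_rows(increments="0 0 0.2 0 -0.5;0 0 0 0 -0.5;0 0 0 0 -0.5")

```text
clock: 43.63
position: [0.5391, -0.0379, 0.0379]
ee_rot: [1.865, 2.527, 0.001]
force: [0.0, -0.3, -1.0]
width: 0.459
gripper_force: 25.0
```

>>> play_rows(increments="0 0 0.12 0 -0.5;0 0 0 0 -0.5;0 0 0 0 0.3;0 0 0 0 0.7;0 0 0 0 0.7")

```text
clock: 44.05
position: [0.5386, -0.0378, 0.0361]
ee_rot: [1.865, 2.528, 0.0]
force: [0.1, 0.6, 0.0]
width: 0.631
gripper_force: 0.0
```

>>> play_rows(increments="0 0 0 0 0.7;0 0 0 0 0.7;0 0 -2 0 0.7;0 0 -4 0 0.7;0 0 -4 0 0.7")

```text
clock: 44.47
position: [0.5372, -0.0381, 0.1361]
ee_rot: [-1.864, -2.525, 0.004]
force: [1.9, 0.9, 0.8]
width: 0.847
gripper_force: 0.0
```

>>> play_rows(increments="0 0 -2 0 0.7;-3.8 0.2 0 0 0.7;-3.8 0.2 0 0 0.7;-3.8 0.2 0 0 0.7;-3.8 0.2 0 0 0.7")

```text
clock: 44.88
position: [0.5915, -0.182, 0.1563]
ee_rot: [1.864, 2.529, 0.001]
force: [0.7, 1.1, -0.4]
width: 0.85
gripper_force: 0.0
```

>>> play_rows(increments="-3.8 0.2 0 0 0.7;-3.8 0.2 0 0 0.7;-3.8 0.2 0 0 0.7;-3.8 0 0 0 0.7;-3.5 0 0 0 0.7")

```text
clock: 45.3
position: [0.6521, -0.3598, 0.1557]
ee_rot: [-1.865, -2.528, 0.0]
force: [0.7, 0.2, 0.5]
width: 0.851
gripper_force: 0.0
```

>>> play_rows(increments="0 0 3 0 0.7;0 0 3 0 0.7;0 0 2 0 0.7;0 0 0 0 0.7;0 0 0 0 0.7")

```text
clock: 45.72
position: [0.6512, -0.3573, 0.075]
ee_rot: [-1.864, -2.526, 0.001]
force: [0.0, 0.6, 0.3]
width: 0.848
gripper_force: 0.0
```

Run:
```python
from h import *
go(.6528,-.358,.0075,17.1)
```

```text
clock 45.7 pos [ 0.6512 -0.3573  0.075 ] y-ang 17.1 tilt 0.15 j7 1.00 turn 0.0 shift_cm [-0.13  0.15  6.75]
```

>>> play_rows(increments="0 0.1 3 0 0.7;0 0 2 0 0.7;0 0 1.2 0 0.7;0 0 0.5 0 0.7;0 0 0 0 0.7")

```text
clock: 46.13
position: [0.653, -0.3574, 0.0093]
ee_rot: [-1.865, -2.528, 0.0]
force: [-0.0, -0.8, 0.3]
width: 0.847
gripper_force: 0.0
```

>>> play_rows(increments="0 0 0 0 -0.3;0 0 0 0 -0.3;0 0 0 0 -0.3;0 0 0 0 -0.3;0 0 0 0 -0.3")

```text
clock: 46.55
position: [0.6533, -0.3576, 0.0099]
ee_rot: [1.865, 2.527, 0.0]
force: [0.2, 0.7, 4.6]
width: 0.573
gripper_force: 25.0
```

>>> play_rows(increments="0 0 0 0 -0.3;0 0 0 0 -0.3;0 0 0 0 -0.3")

```text
clock: 46.8
position: [0.6533, -0.3577, 0.0099]
ee_rot: [1.865, 2.527, 0.001]
force: [-0.6, 1.3, 5.8]
width: 0.571
gripper_force: 25.0
```

Run:
```python
from h import *
go(.519,.0485,.0365,17.1);print(arm.observe()["width"])
s=vision.get_image("side"); V=cloud(s); w=pts(s,V,"dop"); print("dop",rect(w[:,:2]),np.percentile(w,[2,98],0)); w=w[w[:,2]>.075]; print(w.mean(0))
```

```text
clock 46.8 pos [ 0.6533 -0.3577  0.0099] y-ang 17.1 tilt 0.07 j7 1.02 turn 0.0 shift_cm [42.77 -0.89 -2.69]
0.5712176812711987
dop (array([ 0.54  , -0.0702]), 146, 42, -87.7) [[ 0.5185488  -0.04524308  0.03726278]
 [ 0.55831114 -0.01707459  0.08529145]]
[ 0.53794792 -0.03516645  0.07981909]
```

>>> play_rows(increments="0 0 -1 0 -0.3;0 0 -3 0 -0.3;0 0 -4 0 -0.3;0 0 -4 0 -0.3;0 0 -3 0 -0.3")

```text
clock: 47.32
position: [0.653, -0.3577, 0.1625]
ee_rot: [1.865, 2.526, -0.0]
force: [2.3, -1.0, -3.1]
width: 0.571
gripper_force: 25.0
```

>>> play_rows(increments="2.8 -0.2 0 0 -0.3;4 -0.1 0 0 -0.3;4 -0.1 0 0 -0.3;4 -0.1 0 0 -0.3;4 -0.1 0 0 -0.3")

```text
clock: 47.73
position: [0.5903, -0.1777, 0.159]
ee_rot: [-1.865, -2.527, -0.0]
force: [2.0, 1.4, -2.7]
width: 0.569
gripper_force: 25.0
```

>>> play_rows(increments="4 -0.1 0 0 -0.3;4 -0.1 0 0 -0.3;4 -0.1 0 0 -0.3;4 0 0 0 -0.3;4 0 0 0 -0.3")

```text
clock: 48.15
position: [0.5285, 0.0123, 0.1593]
ee_rot: [-1.865, -2.527, -0.0]
force: [1.0, 0.9, -3.0]
width: 0.57
gripper_force: 25.0
```

>>> play_rows(increments="3 0 0 0 -0.3;1 0 1 0 -0.3;0 0 3 0 -0.3;0 0 2 0 -0.3;0 0 0 0 -0.3")

```text
clock: 48.57
position: [0.5152, 0.0488, 0.096]
ee_rot: [-1.862, -2.525, 0.007]
force: [-1.4, -0.2, -2.5]
width: 0.566
gripper_force: 25.0
```

>>> play_rows(increments="0 0 0 0 -0.3;0 0 0 0 -0.3")

```text
clock: 48.73
position: [0.5187, 0.0483, 0.1]
ee_rot: [1.866, 2.526, 0.001]
force: [0.2, -0.3, -2.6]
width: 0.568
gripper_force: 25.0
```

Run:
```python
from h import *
go(.519,.049,.0389,17.1);print(arm.observe()["width"])
```

```text
clock 48.7 pos [0.5187 0.0483 0.1   ] y-ang 17.1 tilt 0.05 j7 0.37 turn -0.0 shift_cm [0.06 0.04 6.11]
0.5683259874332117
```

>>> play_rows(increments="0.05 0 2.5 0 -0.3;0 0 2 0 -0.3;0 0 1 0 -0.3;0 0 0.2 0 -0.3;0 0 0 0 -0.3")

```text
clock: 49.15
position: [0.5183, 0.0491, 0.0425]
ee_rot: [1.866, 2.527, 0.0]
force: [0.3, 0.0, -3.1]
width: 0.568
gripper_force: 25.0
```

>>> play_rows(increments="0 0 0.2 0 -0.3;0 0 0 0 -0.3;0 0 0 0 -0.3")

```text
clock: 49.4
position: [0.5186, 0.0495, 0.0409]
ee_rot: [1.865, 2.527, 0.002]
force: [0.1, 0.1, -2.6]
width: 0.57
gripper_force: 25.0
```

>>> play_rows(increments="0 0 0.15 0 -0.3;0 0 0 0 -0.3;0 0 0.05 0 -0.3;0 0 0 0 -0.3")

```text
clock: 49.73
position: [0.5183, 0.0495, 0.0388]
ee_rot: [1.865, 2.528, 0.001]
force: [-1.7, -0.2, 6.6]
width: 0.571
gripper_force: 25.0
```

>>> play_rows(increments="0 0 0 0 0.3;0 0 0 0 0.7;0 0 0 0 0.7;0 0 0 0 0.7;0 0 0 0 0.7")

```text
clock: 50.15
position: [0.518, 0.0494, 0.038]
ee_rot: [1.865, 2.528, 0.0]
force: [-0.3, 1.2, 0.1]
width: 0.839
gripper_force: 0.0
```

>>> play_rows(increments="0 0 -1 0 0.7;0 0 -3 0 0.7;0 0 -4 0 0.7;0 0 -4 0 0.7;0 0 -4 0 0.7")

```text
clock: 50.57
position: [0.5173, 0.0489, 0.2004]
ee_rot: [1.866, 2.527, -0.001]
force: [1.1, 1.2, -0.4]
width: 0.852
gripper_force: 0.0
```

>>> play_rows(increments="0 0 -3 0 0.7;0 0 0 0 0.7;0 0 0 0 0.7")

```text
clock: 50.82
position: [0.5189, 0.0495, 0.2304]
ee_rot: [1.864, 2.526, 0.006]
force: [-0.2, -0.6, -0.1]
width: 0.85
gripper_force: 0.0
```

Run:
```python
from h import *
p=vision.get_image("wrist"); W=wcloud(p); save(p,"w5")
for n,lo in [("wheel",.046),("dop",.035),("dop",.075)]:
    w=pts(p,W,n,lo,.1)
    if w is None or len(w)<9: print(n,"none"); continue
    (cx,cy),r=cv2.minEnclosingCircle((w[:,:2]*1000).astype(np.float32)); print(n,round(cx,1),round(cy,1),round(r,1),np.percentile(w[:,2],[5,95]).round(4))
r=np.hypot(W[...,0]-.53,W[...,1]-.005); z=W[...,2]
pl=W[(r<.085)&(z>.027)&(z<.0345)]; A=np.c_[pl[:,:2]-[.53,.005],np.ones(len(pl))]; print("plane",np.linalg.lstsq(A,pl[:,2],rcond=None)[0])
s=vision.get_image("side"); V=cloud(s); w=pts(s,V,"stone"); print("stone",w.mean(0))
print(arm.observe()["clock"],arm.observe()["position"])
```

```text
wheel 517.8 48.1 27.5 [0.0491 0.0519]
dop 538.4 -37.7 21.3 [0.0407 0.0838]
dop 538.9 -38.6 13.2 [0.0754 0.0858]
plane [-0.00170469  0.00112277  0.0321461 ]
stone [0.53117431 0.29852027 0.01273622]
51.1167 [0.51718043 0.04927271 0.22692003]
```

View pics/w5.png

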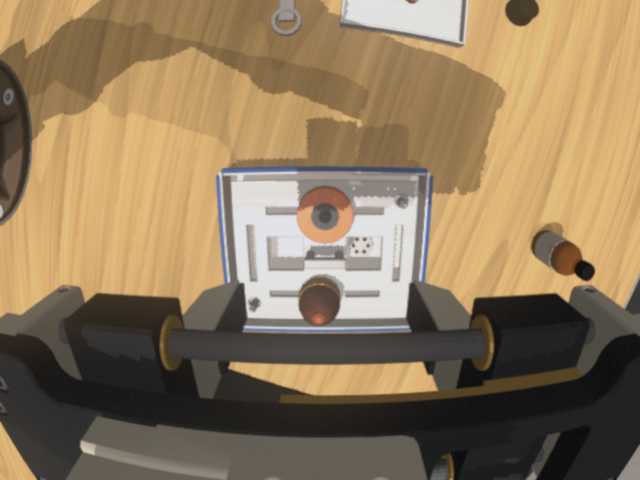

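The wheel at (325,214) and the dop at (319,300) are back within 2 mm of their starts. The plate lies flat over its pins, seen at (402,201) and (254,304). The stone is in the dish and the bottle, loupe and spanner look untouched.

```bash
python3 -c "
from cell import job
print(job.sign_off())"
```

```text
the job is handed in; nothing more can be done
None
```

The job is handed in: by the last pictures the stone is in the dish, the plate lies flat over its pins, and the wheel and dop stand within about 2 mm of where they started; the hand-in gave no verdict.

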